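# Set up the plate mixer

### The job

Set up the plate mixer: lift the dust cap off the drive ball and stand it upright on the bench clear of the mixer, lower the platform's socket fully onto the ball with its fork over the guide pin, and press the red latch lever all the way down. Only once the platform is locked, slide every test plate on the bench nose first into a front slot of its own, flat and fully home against the end stop, and let go. Leave the bottle, tape roll, carton and timer undisturbed.

Things in the scene. Friction and masses are not known exactly. Their poses are not given: they have to be found in the camera images.
- mixer: Mixer base, fixed on the bench, place varies: white housing 170 (its x) x 150 x 38 mm high, blue panel on its front (-x). Origin: centre of its underside, on the bench. On its axis a steel flange, a neck (8 mm radius) and the drive ball (36 mm diameter, centre 78 mm, top 96 mm up). A guide pin (8 mm diameter) stands at x = -42, y = 0 mm, top 76 mm up; the cap clears it.
- seat (a point): Centre of the top of the mixer's seat flange (66 mm diameter), 50 mm above the bench, under the ball. The socket's rim comes to rest on it; the platform's origin is then 42 mm above the bench.
- dust_cap: Black rubber cap standing loosely over the ball, rim on the seat flange: cup 51 mm outside, 42 mm inside, 53 mm high, with a yellow round knob on top (22 mm diameter, its middle 64 mm and its top 76 mm above the rim). 50 g. It must rise 50 mm to clear the ball. Origin: centre of its open rim; z up.
- platform: Mixer platform, 0.65 kg, on four feet on the bench. Origin: level with the soles, under the socket's centre; +x to the latch lever at the rear, z up. Aluminium deck 100 (x) x 240 (y) mm, top at z = 63. To lift it: blue upright rib on the deck over the socket, 14 mm thick (y), 56 mm long (x, centred), free from z = 78 to 114 mm.
- socket (a point): Centre of the socket's open rim, (0, 0, 8) mm in the platform's frame: steel cup under the deck, 40 mm bore, 58 mm outside; the feet reach 8 mm lower and hang beside the base when seated. In front of it, at x = -42, fork prongs leave 11 mm (about 25 mm at their foot, z = 11) for the guide pin, so the platform seats only with its x along the mixer's x, within 2 degrees.
- latch (a joint): Angle of the red latch lever at the platform's rear: 0 to 0.15 rad raised (open), 0.65 fully down (its stop): its toe is then under the ball and holds the platform down. Hinge along the platform's y at (34, 0, 52) mm; the arm reaches 63 mm to +x, level when down, 37 degrees up at 0. Friction of 0.16 N m (about 3 N on the thumb pad) keeps it where it is left.
- latch_pad (a point): Middle of the top of the red thumb pad (26 x 22 mm), 50 mm from the hinge; moves with the lever. With the lever down and the platform seated it is at (84, 0, 97) mm in the mixer's frame. Press it from above with shut fingers.
- plate_1: Test plate 1 (may be absent), flat on the bench: white plate 84 (x) x 40 x 5 mm with six wells on top, and a green handle bar behind it, 14 mm wide, 24 mm high, from x = -41 to -92 mm, underside level with the plate's; grasp it from above across its width, at about x = -68. 80 g. Origin: centre of the plate's underside; x towards the nose.
- nose_1 (a point): Middle of plate 1's front edge, on the underside, at (42, 0, 0) mm in its frame.
- plate_2: Test plate 2 (may be absent), flat on the bench: white plate 84 (x) x 40 x 5 mm with six wells on top, and a green handle bar behind it, 14 mm wide, 24 mm high, from x = -41 to -92 mm, underside level with the plate's; grasp it from above across its width, at about x = -68. 80 g. Origin: centre of the plate's underside; x towards the nose.
- nose_2 (a point): Middle of plate 2's front edge, on the underside, at (42, 0, 0) mm in its frame.
- plate_3: Test plate 3 (may be absent), flat on the bench: white plate 84 (x) x 40 x 5 mm with six wells on top, and a green handle bar behind it, 14 mm wide, 24 mm high, from x = -41 to -92 mm, underside level with the plate's; grasp it from above across its width, at about x = -68. 80 g. Origin: centre of the plate's underside; x towards the nose.
- nose_3 (a point): Middle of plate 3's front edge, on the underside, at (42, 0, 0) mm in its frame.
- plate_4: Test plate 4 (may be absent), flat on the bench: white plate 84 (x) x 40 x 5 mm with six wells on top, and a green handle bar behind it, 14 mm wide, 24 mm high, from x = -41 to -92 mm, underside level with the plate's; grasp it from above across its width, at about x = -68. 80 g. Origin: centre of the plate's underside; x towards the nose.
- nose_4 (a point): Middle of plate 4's front edge, on the underside, at (42, 0, 0) mm in its frame.
- slot_1 (a point): Inner end of slot 1: middle of its end stop at deck level, (38, -84, 63) mm in the platform's frame; the nose point of a plate fully home is here. Slot 44 mm wide, 9 mm high, level, open to -x at x = -50, between rails 12 mm wide with rounded ends; blue lips reach 4 mm over each side from x = -38 on, top at z = 74 mm.
- slot_2 (a point): Inner end of slot 2: middle of its end stop at deck level, (38, -28, 63) mm in the platform's frame; the nose point of a plate fully home is here. Slot 44 mm wide, 9 mm high, level, open to -x at x = -50, between rails 12 mm wide with rounded ends; blue lips reach 4 mm over each side from x = -38 on, top at z = 74 mm.
- slot_3 (a point): Inner end of slot 3: middle of its end stop at deck level, (38, 28, 63) mm in the platform's frame; the nose point of a plate fully home is here. Slot 44 mm wide, 9 mm high, level, open to -x at x = -50, between rails 12 mm wide with rounded ends; blue lips reach 4 mm over each side from x = -38 on, top at z = 74 mm.
- slot_4 (a point): Inner end of slot 4: middle of its end stop at deck level, (38, 84, 63) mm in the platform's frame; the nose point of a plate fully home is here. Slot 44 mm wide, 9 mm high, level, open to -x at x = -50, between rails 12 mm wide with rounded ends; blue lips reach 4 mm over each side from x = -38 on, top at z = 74 mm.
- reagent_bottle: Bystander: amber dropper bottle, 36 mm diameter, 108 mm high. Leave it alone.
- tape_roll: Bystander: roll of paper tape, 55 x 48 x 25 mm. Leave it alone.
- swab_box: Bystander: small carton, 48 x 115 x 78 mm. Leave it alone.
- timer: Bystander: yellowed kitchen timer, 26 x 62 x 46 mm high, standing. Leave it alone.
Mind the look-alikes: they are no part of the job. What is shaped like the dust_cap but blue or green is not meant.

How it is judged:
On the way, in this order (a step that is already met when the one before it is completed fails the run):
1. the dust cap is off the ball and stands upright on the bench, clear of the mixer (height (world z) of dust_cap between -0.01 and 0.008 m and angle between dust_cap's own z axis and vertical below 0.15 rad and horizontal distance between dust_cap and mixer above 0.14 m), for 0.2 s.
2. the platform is seated on the ball, level and turned to match the base, with the lever still up (distance between socket and seat below 0.006 m and angle between platform's own z axis and vertical below 0.06 rad and angle between the x axis of platform and the x axis of mixer, either way round below 0.08 rad and value of joint latch below 0.4 rad), for 0.2 s.
3. the latch lever is pressed fully down on the seated platform while no plate is in a slot (distance between socket and seat below 0.006 m and angle between platform's own z axis and vertical below 0.06 rad and angle between the x axis of platform and the x axis of mixer, either way round below 0.08 rad and value of joint latch above 0.58 rad and not (distance between nose_1 and slot_1 below 0.06 m or distance between nose_1 and slot_2 below 0.06 m or distance between nose_1 and slot_3 below 0.06 m or distance between nose_1 and slot_4 below 0.06 m or distance between nose_2 and slot_1 below 0.06 m or distance between nose_2 and slot_2 below 0.06 m or distance between nose_2 and slot_3 below 0.06 m or distance between nose_2 and slot_4 below 0.06 m or distance between nose_3 and slot_1 below 0.06 m or distance between nose_3 and slot_2 below 0.06 m or distance between nose_3 and slot_3 below 0.06 m or distance between nose_3 and slot_4 below 0.06 m or distance between nose_4 and slot_1 below 0.06 m or distance between nose_4 and slot_2 below 0.06 m or distance between nose_4 and slot_3 below 0.06 m or distance between nose_4 and slot_4 below 0.06 m)), for 0.2 s.
At the end, for the whole second after the job is handed in: Socket rim within 6 mm of the seat, platform level and turned like the base (0.06, 0.08 rad), latch past 0.58 rad; each present plate flat, along its slot (0.08 rad), nose within 7.5 mm of the slot's end point; cap upright on the bench over 140 mm from the mixer's axis; all released, at rest (all of step 1 and distance between socket and seat below 0.006 m and angle between platform's own z axis and vertical below 0.06 rad and angle between the x axis of platform and the x axis of mixer, either way round below 0.08 rad and value of joint latch above 0.58 rad and (distance between nose_1 and slot_1 below 0.0075 m or distance between nose_1 and slot_2 below 0.0075 m or distance between nose_1 and slot_3 below 0.0075 m or distance between nose_1 and slot_4 below 0.0075 m) and angle between the x axis of each of plate_1, plate_2, plate_3, plate_4 and the x axis of platform, either way round below 0.08 rad and angle between each of plate_1, plate_2, plate_3, plate_4's own z axis and vertical below 0.1 rad and linear speed of each of plate_1, plate_2, plate_3, plate_4, platform, dust_cap below 0.02 m/s and (distance between nose_2 and slot_1 below 0.0075 m or distance between nose_2 and slot_2 below 0.0075 m or distance between nose_2 and slot_3 below 0.0075 m or distance between nose_2 and slot_4 below 0.0075 m) and (distance between nose_3 and slot_1 below 0.0075 m or distance between nose_3 and slot_2 below 0.0075 m or distance between nose_3 and slot_3 below 0.0075 m or distance between nose_3 and slot_4 below 0.0075 m) and (distance between nose_4 and slot_1 below 0.0075 m or distance between nose_4 and slot_2 below 0.0075 m or distance between nose_4 and slot_3 below 0.0075 m or distance between nose_4 and slot_4 below 0.0075 m)); the robot touches nothing.
It fails at once if the reagent bottle is moved more than 30 mm (distance of reagent_bottle from where it was at the start of the episode above 0.03 m).
It fails at once if the tape roll is moved more than 30 mm (distance of tape_roll from where it was at the start of the episode above 0.03 m).
It fails at once if the swab box is moved more than 30 mm (distance of swab_box from where it was at the start of the episode above 0.03 m).
It fails at once if the timer is moved more than 30 mm (distance of timer from where it was at the start of the episode above 0.03 m).
Of plate_1, plate_2, plate_3, plate_4 only 3 to 4 are there at a start; the rules pass over those that are not, and their reading is None.
At some moment in a run one of plate_1, plate_2, plate_3, plate_4 may be knocked a few centimetres aside while the robot is not near it.
Once in a run the grip may slacken for a moment while it holds something.
It also fails if it takes over 210 s, if anything falls off the work surface, if the arm or the gripper's body presses on something with over 40 N, if the wrist force passes 120 N, or if a joint passes its speed limit or range.

### The arm

A 6-joint arm with a two-finger parallel gripper is mounted at the origin on a cart in front of the work surface, level with it; the furniture and walls round the work are solid. World frame = base frame: x ahead of the robot, y to its left, z up, the work surface at z = 0. Lengths are in m, angles in rad, forces in N, time in s.
With the tool pointing down it reaches from about 0.35 to 0.925 m from the base axis. Payload 6.4 kg.
Tool frame: the origin (TCP) lies on the centre line of the jaws, within the pads' length; the fingertips stand 19 mm ahead of it and the grasp point (between the pads) is the TCP; z points along the fingers, y is the line along which they close (so a half turn about z gives the same grasp; the last joint's range is limited). The gripper opens to 85 mm and grips with 20 to 120 N. Pads are 22 mm wide; open, the fingers measure 114 mm over their backs; the gripper's body (76 mm by 85 mm) begins 54 mm behind the grasp point. The pads swing forward as they close: fully open they stand 13 mm farther back than shut.
Start: joints at [-1.479, 0.245, 1.558, -0, 1.339, -0.174], TCP at [0.171, -0.627, 0.25] pointing down, gripper open.
Joint ranges: [-3.13, 3.13], [-1.02, 2.26], [0.13, 2.54], [-0.95, 4.09], [0.21, 2.88], [-2.74, 2.74]. Speed limits (rad/s): [2.57, 2.57, 3.14, 3.14, 3.14, 3.14].

### API

Orientations are given as a 3x3 rotation matrix whose columns are the frame's x, y, z axes.
In Python, from station import monitor, viewer, hand_in gives the robot as it stands. The module is installed in compiled form; this text tells all that it offers.
- The arm moves only by the tool apply_moves, never from a script. Its argument "motion" is a list that holds one entry, the list of rows, each a list of 7 numbers: the shift along the tool's x, y, z in mm, then the turn, a rotation vector about the tool's x, y, z in rad, then the opening in per cent of the stroke, from 0 (shut) to 100 (fully open). In form: [[[dx, dy, dz, wx, wy, wz, claw], ...]]. A call has 1 to 8 rows; each row is the pose to reach, as a shift and turn from the pose commanded when the call began, along the tool's axes at that moment; what a row does not reach only later rows make up. A row lasts 1/12 s, in which the tool goes at most 41.7 mm and 7.16 degrees, less where a joint would pass 70% of its speed; a pose out of reach is approached as far as the arm can. A call with a gripper value outside its range is refused whole. The fingers move at their own pace and stop on an object; "newtons" is the grip in N (left out, the last holds). Time passes only in rows, so rows that repeat a pose let the fingers close. It gives the time, the measured TCP pose, the force, the opening and the grip force at its end, in the units of the state.
- monitor.state(): the state, without advancing time (a new reading comes with each control period).
- viewer.get_image(name): name is "side" or "top"; returns the picture (420x560x3 uint8, blue, green, red); there is no depth.
- viewer.camera_info(name): a dict with "fx", "fy", "cx", "cy" (pixels), "world_from_camera" (4x4, takes a point from camera to world coordinates). Camera axes: x right, y down, z forward; pixel columns grow to the right and rows downward; lengths in m; the calibration is good to about 2 mm. A picture is of the moment at which its call begins. camera_info takes no time and is no camera call.
- hand_in(): hands the job in; it is judged then, once.
Trained networks look in the newest picture that a camera, given by its name, has taken for a name from the list of things; names that differ only in an ending like _2 or _b are one class to them, and where a whole thing is asked for, a point or a joint stands for the part that bears it (a point fixed in the world has none). Each returns a list of dicts, best first, with "confidence" (0 to 1); they miss things now and then, are a little off and sometimes report something else, mostly with a low value. They report only what shows in the picture. A call takes as long as a camera call. They do not tell look-alikes from the thing itself.
- viewer.recognise(query, camera): "bbox" ([left, top, right, bottom] as shares, 0 to 1, of the picture: columns of its width, rows of its height, round what is visible of it).
The state is a dict: "time": time; "joint_pos": joint angles; "qd": joint speeds; "tau": joint torques, N m; "position": TCP position; "tcp_rot": TCP orientation; "contact_force": force on the tool from outside, world axes, zero at the start; "wrist_torque": the same for the moment, N m; "finger_gap": opening from 0.0 (shut) to 1.0 (fully open); "grip_force": force on a finger pad.
Only numpy, scipy, OpenCV 4.12 (cv2) and the standard library are available. Lean on these libraries where they do the work, as an engineer would, in place of code of your own. Each camera call takes 0.05 s, during which the arm holds its last target. There are 200 camera calls.

## Working session

There is one attempt and no reset: what is moved stays moved. The work goes in short steps, Python scripts to look and compute and a tool call to move; the robot and the scene stay as the last step left them, time stands still between calls to the robot, and variables do not carry over. Pictures are saved under pics/ and viewed, at most 14 in all, crops included, and the job is handed in when it is done.

Besides the shell and the picture viewer there is one more tool, called after ">>>" as name(argument=value, ...) on one line, values as JSON. apply_moves: Moves the arm, as the interface text tells. Its arguments: {"type":"object","properties":{"motion":{"type":"array","items":{"type":"array","items":{"type":"array","items":{"type":"number"}}}},"newtons":{"type":"number"}},"required":["motion"]}

```bash
mkdir -p pics
cat > h.py <<'E'
import numpy as np, cv2
from station import monitor, viewer, hand_in
W,H=560,420
def cam(n):
    c=viewer.camera_info(n); return np.array([[c['fx'],0,c['cx']],[0,c['fy'],c['cy']],[0,0,1]]),np.array(c['world_from_camera'])
def px2w(n,u,v,z):
    K,T=cam(n); d=T[:3,:3]@np.linalg.solve(K,[u,v,1.]); o=T[:3,3]; return o+d*(z-o[2])/d[2]
def w2px(n,p):
    K,T=cam(n); q=K@(T[:3,:3].T@(np.array(p)-T[:3,3])); return q[:2]/q[2]
def snap(n,f=None,crop=None,s=1):
    im=viewer.get_image(n)
    if f:
        o=im if crop is None else im[crop[1]:crop[3],crop[0]:crop[2]]
        cv2.imwrite('pics/'+f,cv2.resize(o,None,fx=s,fy=s,interpolation=cv2.INTER_CUBIC))
    return im
E
python3 - <<'E'
from h import *
a=snap('top','t0.png');b=snap('side','s0.png')
for n in('top','side'):
    K,T=cam(n);print(n,K[0,0],K[1,1],K[:2,2],T.round(3).tolist())
    for q in ['mixer','dust_cap','platform','plate_1','latch','reagent_bottle','tape_roll','swab_box','timer']:
        for r in viewer.recognise(q,n)[:6]:
            x=r['bbox'];print(q,round(r['confidence'],2),[round(x[0]*W),round(x[1]*H),round(x[2]*W),round(x[3]*H)])
print(monitor.state())
E
```

```text
top 406.09096211560916 406.09096211560916 [282.48018283 204.85616518] [[0.024, -0.995, 0.097, 0.482], [-1.0, -0.025, -0.012, 0.11], [0.014, -0.096, -0.995, 1.009], [0.0, 0.0, 0.0, 1.0]]
mixer 0.7 [330, 172, 395, 239]
dust_cap 0.92 [297, 289, 315, 317]
dust_cap 0.88 [277, 182, 299, 205]
dust_cap 0.76 [352, 190, 379, 216]
platform 0.86 [158, 142, 261, 200]
platform 0.66 [276, 219, 291, 281]
plate_1 0.93 [238, 227, 255, 285]
plate_1 0.91 [198, 246, 216, 300]
plate_1 0.67 [165, 227, 183, 285]
plate_1 0.61 [277, 222, 294, 280]
latch 0.51 [202, 140, 213, 167]
reagent_bottle 0.71 [216, 108, 266, 146]
reagent_bottle 0.66 [281, 129, 295, 146]
reagent_bottle 0.51 [205, 140, 214, 162]
tape_roll 0.64 [308, 131, 333, 154]
tape_roll 0.6 [353, 192, 380, 218]
swab_box 0.75 [214, 108, 267, 146]
swab_box 0.38 [155, 142, 261, 211]
timer 0.62 [393, 274, 416, 293]
side 454.2026418157635 454.2026418157635 [271.49114364 205.32180602] [[-0.983, -0.114, 0.145, 0.41], [-0.183, 0.501, -0.846, 0.946], [0.024, -0.858, -0.513, 0.587], [0.0, 0.0, 0.0, 1.0]]
mixer 0.97 [237, 167, 311, 202]
dust_cap 0.66 [265, 149, 
[... 662 characters left out ...]
      1.33868591e+00, -1.74063507e-01]), 'qd': array([ 0.00070733, -0.00043153, -0.00035796, -0.0004676 , -0.0008536 ,
       -0.00077001]), 'tau': array([-1.03575145e-03, -4.29530954e+01, -3.26430309e+01, -1.89151710e-04,
        5.03756310e-04,  7.32268177e-06]), 'position': array([ 0.17074915, -0.62718946,  0.25029161]), 'tcp_rot': array([[ 9.64888867e-01,  2.62658475e-01, -2.27557239e-05],
       [ 2.62658475e-01, -9.64888867e-01, -1.24129387e-05],
       [-2.52171082e-05,  6.00012266e-06, -1.00000000e+00]]), 'contact_force': array([-1.03277261,  0.07711142, -0.2603787 ]), 'wrist_torque': array([ 0.04029637, -0.01691421,  0.0139249 ]), 'grip_force': 0.0, 'finger_gap': 0.9962861671518944}
```

View pics/t0.png

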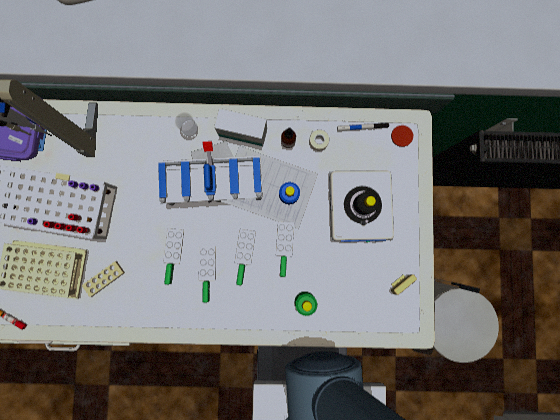

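View pics/s0.png

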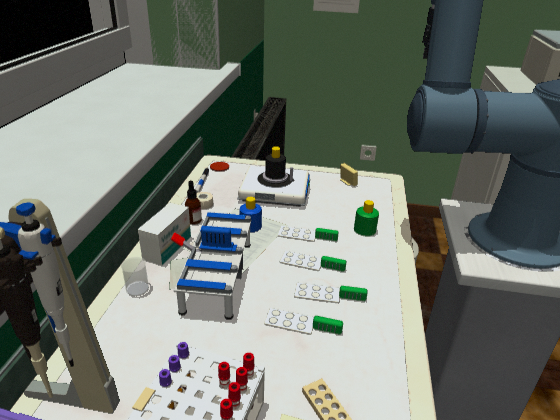

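Candidates for the dust cap in the top view are black/yellow at (363,204) on the mixer, blue at (289,192) and green at (306,303). The black one over the ball fits the description. I see four plates, with green handles at (168,274), (205,291), (240,274) and (283,266). The platform is at (210,180) with its red lever at (208,146). I'll confirm in an enlarged crop.

Run:
```python
from h import *
im=snap('top','t1.png',(150,120,420,320),2.9)
np.save('t.npy',im)
sd=snap('side'); np.save('s.npy',sd)
def blobs(im,lo,hi,amin):
    m=cv2.inRange(cv2.cvtColor(im,cv2.COLOR_BGR2HSV),lo,hi)
    n,l,st,c=cv2.connectedComponentsWithStats(m)
    for i in range(1,n):
        if st[i,4]>=amin:
            p=np.argwhere(l==i)[:,::-1].astype(np.float32); r=cv2.minAreaRect(p)
            yield c[i].round(1),st[i,4],np.round(r[0],1),np.round(r[1],1),round(r[2],1)
for nm,im_,cn in(('top',im,'top'),('side',sd,'side')):
  for k,lo,hi in(('green',(45,100,40),(75,255,255)),('yellow',(24,150,120),(34,255,255)),('blue',(100,120,60),(125,255,255)),('red',(0,180,100),(6,255,255))):
    for b in blobs(im_,lo,hi,15):
        if nm=='top' and b[0][0]<150: continue
        print(nm,k,*b)
```

```text
top green [282.8 266.3] 114 [282.8 266. ] [ 5.5 20.1] 3.6
top green [167.9 273.6] 114 [167.9 273.9] [ 5.9 20.4] 7.6
top green [240.1 274. ] 116 [240.1 274.1] [ 5.6 20.5] 8.7
top green [205.2 291. ] 110 [205.5 291.5] [21.  5.] 90.0
top green [305.6 303.3] 302 [305.8 304. ] [21.7 21.2] 68.2
top yellow [289.6 190.5] 57 [289.5 190.5] [7. 7.] 90.0
top yellow [370.5 200.4] 69 [370.5 200.5] [8.5 8.5] 45.0
top yellow [306.9 306. ] 68 [307. 306.] [8. 8.] 90.0
top blue [355.3 126.8] 52 [355.5 127. ] [ 4. 11.] 90.0
top blue [233.4 175.8] 292 [233.4 175.9] [34.2  8.4] 87.3
top blue [256.6 174.3] 229 [256.6 174.5] [33.3  6.6] 87.0
top blue [161.9 180.4] 235 [162. 180.] [34.  6.] 90.0
top blue [185.2 178.4] 287 [185.2 179. ] [34.3  8.4] 87.9
top blue [209.  179.1] 273 [209.5 179. ] [30. 11.] 90.0
top blue [289.  192.8] 268 [289.3 192.3] [20.5 19.8] 45.0
top blue [360.1 240.2] 54 [363.  240.5] [ 1. 44.] 90.0
top red [402.  135.4] 317 [402.  135.5] [19. 20.] 90.0
top red [207.3 146. ] 81 [207.5 146.5] [9. 9.] 90.0
side green [254.8  50.2] 57 [256.3  54.8] [14.1 31.8] 45.0
side green [365.8 221.7] 53
[... 475 characters left out ...]
 [ 1.1 20.2] 8.7
side blue [200.9 182. ] 22 [201. 182.] [4.2 4.2] 45.0
side blue [ 24.7 208.7] 184 [ 24.5 209. ] [12. 17.] 90.0
side blue [243.6 216.1] 528 [234.  217.5] [27. 54.] 90.0
side blue [ 11.2 230.2] 252 [ 10.  234.8] [21.2 25.5] 2.6
side blue [218.4 238. ] 738 [219.8 238.4] [40.8 23.3] 4.4
side blue [ 44.5 234.9] 114 [ 45.  235.5] [15. 10.] 90.0
side blue [ 27.6 254. ] 106 [ 27.8 254.2] [18.   7.8] 4.1
side blue [208.2 264.3] 344 [208.  264.3] [45.7  7.7] 5.0
side blue [200.9 283.8] 326 [201.  283.6] [48.   7.7] 5.7
side blue [ 51.7 322.3] 38 [ 52.1 322.6] [17.1  2.8] 68.2
side red [219.5 165.6] 98 [219.  165.5] [ 7. 18.] 90.0
side red [177.4 238.6] 101 [177.7 238.7] [13.  8.] 33.7
```

View pics/t1.png

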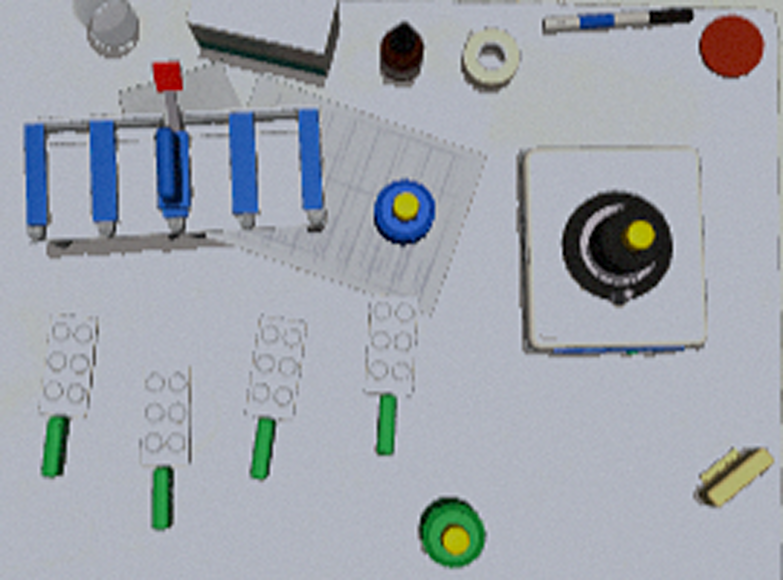

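The crop confirms it: the black cap with the yellow knob is on the mixer's flange, at crop (620,245). Blue at (405,210) and green at (452,530) are look-alikes. The mixer's front panel and guide pin face the robot, and the platform's lever points away. Next I'll convert these to positions.

```bash
cat >> h.py <<'E'
def tri(a,b):
    A=[];B=[]
    for n,p in(('top',a),('side',b)):
        K,T=cam(n); d=T[:3,:3]@np.linalg.solve(K,[*p,1.]); d/=np.linalg.norm(d); P=np.eye(3)-np.outer(d,d); A.append(P);B.append(P@T[:3,3])
    x=np.linalg.lstsq(np.vstack(A),np.hstack(B),rcond=None)[0]; return x, [np.linalg.norm(P@x-b)*1e3 for P,b in zip(A,B)]
def handle(im,c):
    "plate pose from its green handle near pixel c in top picture -> handle centre xy, yaw"
    m=cv2.inRange(cv2.cvtColor(im,cv2.COLOR_BGR2HSV),(45,90,30),(75,255,255))
    n,l,st,ce=cv2.connectedComponentsWithStats(m); ok=[i for i in range(1,n) if 60<st[i,4]<200]
    i=min(ok,key=lambda i:np.hypot(*(ce[i]-c))); p=np.argwhere(l==i)[:,::-1]
    w=np.array([px2w('top',u,v,.022)[:2] for u,v in p]); m=w.mean(0); V=np.linalg.svd(w-m)[2][0]; V=V*np.sign(V[0]); return ce[i],m,np.arctan2(V[1],V[0])
E
python3 - <<'E'
from h import *
c=lambda u,v:(u/2.9+150-.5,v/2.9+120-.5)
print('knob',tri((370.5,200.4),(275.5,148.3)),px2w('top',370.5,200.4,.12))
print('pad',tri((207.3,146.),(177.4,238.6)))
q=[px2w('top',*c(*p),.038)[:2] for p in((527,147),(698,147),(706,346),(530,350))]
print('mixer',np.round(q,4).tolist(),np.mean(q,0))
for a,b in((0,1),(3,2),(3,0),(2,1)):
    d=q[b]-q[a];print(np.hypot(*d),np.arctan2(d[1],d[0]))
print('rib',tri((209,179),(218.4,238)),px2w('top',209.2,179,.1))
for u,v in((161.9,180.4),(185.2,178.4),(233.4,175.8),(256.6,174.3)): print('lip',px2w('top',u,v,.074)[:2])
im=np.load('t.npy')
for p in((168,274),(205,291),(240,274),(283,266)): print('h',handle(im,np.array(p)))
for n,p in(('green',(306,303)),('timer',(404,284)),('bluecap',(289,193)),('bottle',(288,138)),('edge',(425,330))): print(n,px2w('top',*p,.03)[:2])
E
```

```text
knob (array([ 0.58293842, -0.09354066,  0.12413689]), [np.float64(0.03477441387743951), np.float64(0.03477441387751789)]) [ 0.5834433  -0.09448878  0.12      ]
pad (array([0.70553308, 0.27690316, 0.08282731]), [np.float64(0.48234798992970584), np.float64(0.4823479899286798)])
mixer [[0.6641, -0.0176], [0.6679, -0.1612], [0.5017, -0.1675], [0.4949, -0.0221]] [ 0.5821471  -0.09206902]
0.14368041490803388 -1.544676676684783
0.14556466765297374 -1.524520528334443
0.169278165811536 0.026579433967180766
0.1663555487308735 0.03773669139448614
rib (array([0.62688021, 0.26841558, 0.0904302 ]), [np.float64(0.21924933393627538), np.float64(0.2192493339370433)]) [0.62517066 0.26627165 0.1       ]
lip [0.62315358 0.37993336]
lip [0.6292267  0.32634007]
lip [0.63822258 0.21490679]
lip [0.64315286 0.16110519]
h (array([168.35766423, 273.65693431]), array([0.40601035, 0.36780489]), np.float64(-0.08152961723635585))
h (array([205.34453782, 291.06722689]), array([0.36694739, 0.27778932]), np.float64(0.015279934578863086))
h (array([240.09401709, 274.08547009]), array([0.40886173, 0.19630818]), np.float64(-0.12264651805245878))
h (array([282.84615385, 266.12820513]), array([0.43010346, 0.0941806 ]), np.float64(-0.04535446166834719))
green [0.34527189 0.0374282 ]
timer [ 0.39485665 -0.19594401]
bluecap [0.60678591 0.08348567]
bottle [0.74315363 0.08895042]
edge [ 0.28869096 -0.24520985]
```

>>> apply_moves(motion=[[[255, -193, 0, 0, 0, 0.266, 100], [255, -193, 0, 0, 0, 0.266, 100], [255, -193, 0, 0, 0, 0.266, 100], [255, -193, 0, 0, 0, 0.266, 100], [255, -193, 0, 0, 0, 0.266, 100], [255, -193, 0, 0, 0, 0.266, 100], [255, -193, 0, 0, 0, 0.266, 100], [255, -193, 0, 0, 0, 0.266, 100]]])

```text
time: 1.77
position: [0.3676, -0.3712, 0.2504]
tcp_rot: [[1.0, 0.001, 0.001], [0.001, -1.0, 0.0], [0.001, -0.0, -1.0]]
contact_force: [0.6, -0.5, -0.1]
finger_gap: 1.004
grip_force: 0.0
```

>>> apply_moves(motion=[[[200, -260, 0, 0, 0, 0, 100], [200, -260, 0, 0, 0, 0, 100], [200, -260, 0, 0, 0, 0, 100], [200, -260, 0, 0, 0, 0, 100], [200, -260, 0, 0, 0, 0, 100], [200, -260, 0, 0, 0, 0, 100], [200, -260, 0, 0, 0, 0, 100], [200, -260, 0, 0, 0, 0, 100]]])

```text
time: 2.43
position: [0.5674, -0.1116, 0.2506]
tcp_rot: [[1.0, 0.001, 0.001], [0.001, -1.0, -0.0], [0.001, 0.0, -1.0]]
contact_force: [0.7, -0.7, -0.4]
finger_gap: 0.997
grip_force: 0.0
```

>>> apply_moves(motion=[[[15, -20, 40, 0, 0, 0, 100], [15, -20, 60, 0, 0, 0, 100], [15, -20, 60, 0, 0, 0, 100], [15, -20, 60, 0, 0, 0, 100]]])

```text
time: 2.77
position: [0.5803, -0.0936, 0.189]
tcp_rot: [[1.0, 0.0, -0.003], [0.0, -1.0, 0.001], [-0.003, -0.001, -1.0]]
contact_force: [-0.7, 0.5, -0.5]
finger_gap: 0.997
grip_force: 0.0
```

Run:
```python
from h import *
print(monitor.state()['position'],monitor.state()['tcp_rot'].round(4).tolist())
snap('side','s2.png',(200,80,360,230),3.5)
```

```text
[ 0.58026699 -0.09357274  0.18901358] [[1.0, 0.0004, -0.0034], [0.0004, -1.0, 0.001], [-0.0034, -0.001, -1.0]]
```

View pics/s2.png

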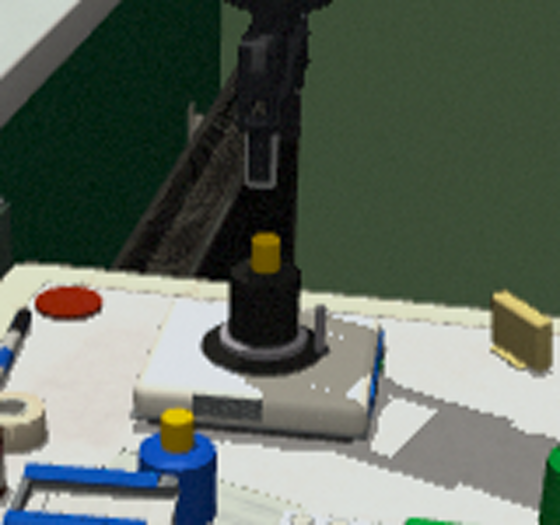

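The picture shows the gripper directly above the yellow knob (knob at crop (265,252), finger at (260,160)). I'll descend and grip.

>>> apply_moves(motion=[[[2, 0, 40, 0, 0, 0, 100], [2, 0, 64, 0, 0, 0, 100], [2, 0, 64, 0, 0, 0, 100], [2, 0, 64, 0, 0, 0, 0], [2, 0, 64, 0, 0, 0, 0], [2, 0, 64, 0, 0, 0, 0], [2, 0, 64, 0, 0, 0, 0], [2, 0, 64, 0, 0, 0, 0]]], newtons=60)

```text
time: 3.48
position: [0.584, -0.0944, 0.1281]
tcp_rot: [[1.0, -0.0, 0.003], [-0.0, -1.0, -0.001], [0.003, 0.001, -1.0]]
contact_force: [-0.2, 0.2, 0.9]
finger_gap: 0.297
grip_force: 0.0
```

>>> apply_moves(motion=[[[0, 0, 0, 0, 0, 0, 0], [0, 0, 0, 0, 0, 0, 0], [0, 0, 0, 0, 0, 0, 0], [0, 0, 0, 0, 0, 0, 0]]])

```text
time: 3.82
position: [0.5841, -0.0942, 0.1279]
tcp_rot: [[1.0, 0.0, 0.002], [0.0, -1.0, -0.001], [0.002, 0.001, -1.0]]
contact_force: [-1.6, 1.0, 6.6]
finger_gap: 0.232
grip_force: 58.5
```

>>> apply_moves(motion=[[[0, 0, -25, 0, 0, 0, 0], [0, 0, -55, 0, 0, 0, 0], [0, 0, -75, 0, 0, 0, 0], [0, 0, -75, 0, 0, 0, 0], [0, 0, -75, 0, 0, 0, 0]]])

```text
time: 4.23
position: [0.5837, -0.0942, 0.2025]
tcp_rot: [[1.0, -0.0, 0.002], [-0.0, -1.0, -0.001], [0.002, 0.001, -1.0]]
contact_force: [0.2, 0.2, -0.7]
finger_gap: 0.231
grip_force: 59.0
```

Run:
```python
from h import *
print(monitor.state()['position'],monitor.state()['grip_force'],monitor.state()['finger_gap'])
snap('side','s3.png',(200,80,360,230),3.5)
```

```text
[ 0.58373263 -0.09421418  0.20249359] 59.01122510433197 0.2311189473150972
```

View pics/s3.png

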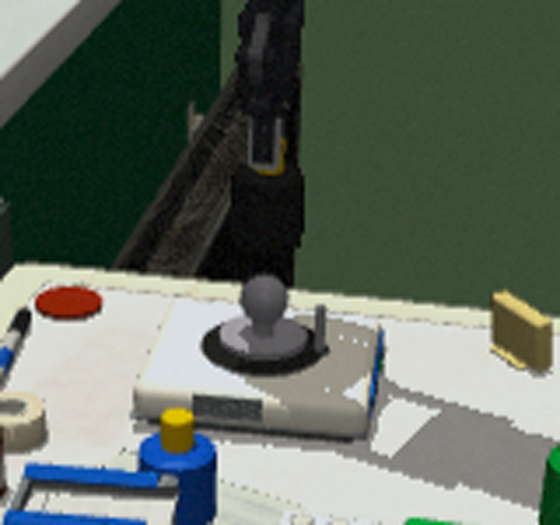

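The picture shows the cap gripped and clear above the bare ball (ball at crop (265,298)). I'll carry it to the free spot at about (0.40, -0.075).

>>> apply_moves(motion=[[[-30, -3, 0, 0, 0, 0, 0], [-70, -8, 0, 0, 0, 0, 0], [-110, -13, 0, 0, 0, 0, 0], [-150, -19, 0, 0, 0, 0, 0], [-184, -19, 0, 0, 0, 0, 0], [-184, -19, 35, 0, 0, 0, 0], [-184, -19, 70, 0, 0, 0, 0], [-184, -19, 70, 0, 0, 0, 0]]])

```text
time: 4.95
position: [0.3935, -0.0724, 0.1247]
tcp_rot: [[1.0, -0.001, -0.012], [-0.001, -1.0, 0.006], [-0.012, -0.006, -1.0]]
contact_force: [-0.9, 1.2, -1.7]
finger_gap: 0.23
grip_force: 59.0
```

>>> apply_moves(motion=[[[0, 0, 25, 0, 0, 0, 0], [0, 0, 45, 0, 0, 0, 0], [0, 0, 51, 0, 0, 0, 0], [0, 0, 53, 0, 0, 0, 0], [0, 0, 54, 0, 0, 0, 0], [0, 0, 54, 0, 0, 0, 0]]])

```text
time: 5.45
position: [0.3989, -0.0743, 0.0784]
tcp_rot: [[1.0, 0.0, -0.004], [0.0, -1.0, 0.003], [-0.004, -0.003, -1.0]]
contact_force: [-6.3, 4.7, 10.8]
finger_gap: 0.228
grip_force: 60.3
```

>>> apply_moves(motion=[[[0, 0, 0, 0, 0, 0, 55], [0, 0, 0, 0, 0, 0, 55], [0, 0, 0, 0, 0, 0, 55], [0, 0, 0, 0, 0, 0, 55], [0, 0, -10, 0, 0, 0, 55], [0, 0, -40, 0, 0, 0, 55], [0, 0, -80, 0, 0, 0, 55], [0, 0, -120, 0, 0, 0, 55]]])

```text
time: 6.12
position: [0.3981, -0.0745, 0.1979]
tcp_rot: [[1.0, -0.0, -0.003], [-0.0, -1.0, 0.001], [-0.003, -0.001, -1.0]]
contact_force: [1.4, 0.6, 0.8]
finger_gap: 0.552
grip_force: 0.0
```

>>> apply_moves(motion=[[[0, -60, -40, 0, 0, 0, 100], [20, -100, -40, 0, 0, 0, 100], [50, -130, -40, 0, 0, 0, 100], [80, -160, -40, 0, 0, 0, 100], [110, -190, -40, 0, 0, 0, 100], [130, -220, -40, 0, 0, 0, 100]]])

```text
time: 6.62
position: [0.5169, 0.1293, 0.2375]
tcp_rot: [[1.0, 0.0, 0.001], [0.0, -1.0, -0.0], [0.001, 0.0, -1.0]]
contact_force: [0.5, -0.5, 0.5]
finger_gap: 1.007
grip_force: 0.0
```

Run:
```python
from h import *
print(monitor.state()['position'])
snap('side','s4.png',(160,130,400,310),3.2)
im=snap('top','t4.png'); np.save('t.npy',im)
c=viewer.recognise('dust_cap','top')
for r in c: print(r['confidence'],(np.array(r['bbox'])*[W,H,W,H]).round())
```

```text
[0.51686262 0.12928491 0.2375272 ]
0.96 [339. 270. 367. 296.]
0.62 [308. 295. 315. 316.]
0.41 [283. 185. 293. 183.]
```

View pics/s4.png

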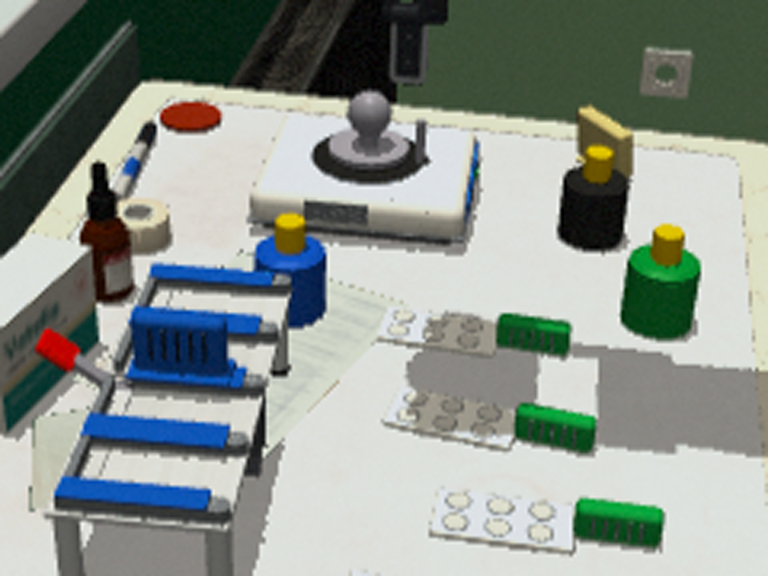

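The picture shows the black cap upright at crop (595,200), the ball bare at (370,112) and the pin at (420,140). Next is the platform rib.

>>> apply_moves(motion=[[[102, -124, 0, 0, 0, -0.091, 100], [102, -124, 0, 0, 0, -0.091, 100], [102, -124, 0, 0, 0, -0.091, 100], [102, -124, 0, 0, 0, -0.091, 100], [102, -124, 0, 0, 0, -0.091, 100], [102, -124, 30, 0, 0, -0.091, 100], [102, -124, 60, 0, 0, -0.091, 100], [102, -124, 60, 0, 0, -0.091, 100]]])

```text
time: 7.43
position: [0.6134, 0.2493, 0.1703]
tcp_rot: [[0.996, 0.09, -0.012], [0.09, -0.996, -0.003], [-0.012, 0.002, -1.0]]
contact_force: [-0.7, -0.6, -1.5]
finger_gap: 0.997
grip_force: 0.0
```

Run:
```python
from h import *
s=monitor.state();print(s['position'],s['tcp_rot'].round(4).tolist())
b=snap('side'); a=snap('top')
cv2.imwrite('pics/c5.png',np.hstack([cv2.resize(a[165:245,320:400],(400,400),interpolation=2),cv2.resize(b[170:270,165:265],(400,400),interpolation=2)]))
print('ball guess px top',w2px('top',[.5835,-.0938,.078]),'pin',w2px('top',[.5415,-.0953,.076]))
```

```text
[0.613404   0.24931027 0.17027113] [[0.9959, 0.0896, -0.0121], [0.0896, -0.996, -0.003], [-0.0123, 0.0019, -0.9999]]
ball guess px top [366.03035588 202.31611955] pin [366.42237061 220.52384991]
```

View pics/c5.png

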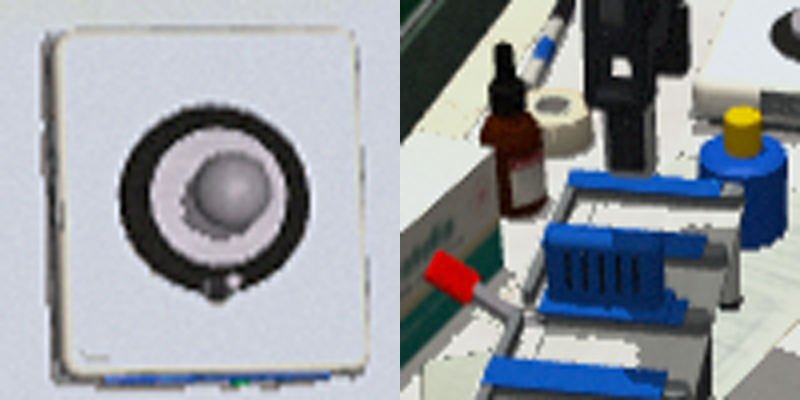

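The ball's top-view position, (366,203), matches the estimate within 1 mm. The pin at (366.4,220.8) confirms a yaw of about 0.035. The tool is still about 20 mm short of the rib, so I'll correct that, descend and grip.

>>> apply_moves(motion=[[[20, -18, 0, 0, 0, 0, 100], [20, -18, 0, 0, 0, 0, 100], [20, -18, 0, 0, 0, 0, 100], [20, -18, 0, 0, 0, 0, 100]]])

```text
time: 7.87
position: [0.6365, 0.2708, 0.1794]
tcp_rot: [[0.996, 0.09, 0.003], [0.09, -0.996, 0.0], [0.003, -0.0, -1.0]]
contact_force: [0.2, -0.3, 0.6]
finger_gap: 0.999
grip_force: 0.0
```

Run:
```python
from h import *
s=monitor.state();print(s['position'],s['tcp_rot'].round(4).tolist())
a=px2w('top',366.2,202.8,.078);b=px2w('top',366.4,220.8,.076);d=a-b;print(a,b,np.arctan2(d[1],d[0]),np.hypot(*d[:2]))
```

```text
[0.63646866 0.27080226 0.17939123] [[0.9959, 0.0904, 0.0027], [0.0904, -0.9959, 0.0004], [0.0027, -0.0002, -1.0]]
[ 0.58238495 -0.0941974   0.078     ] [ 0.54086092 -0.09525053  0.076     ] 0.02535653298897067 0.041537381768676565
```

>>> apply_moves(motion=[[[-4, 0, 35, 0, 0, 0, 100], [-4, 0, 60, 0, 0, 0, 100], [-4, 0, 79, 0, 0, 0, 100], [-4, 0, 79, 0, 0, 0, 100], [-4, 0, 79, 0, 0, 0, 0], [-4, 0, 79, 0, 0, 0, 0], [-4, 0, 79, 0, 0, 0, 0], [-4, 0, 79, 0, 0, 0, 0]]], newtons=110)

```text
time: 8.53
position: [0.6331, 0.271, 0.1005]
tcp_rot: [[0.996, 0.091, 0.004], [0.091, -0.996, 0.001], [0.004, -0.0, -1.0]]
contact_force: [1.0, 0.3, 0.9]
finger_gap: 0.454
grip_force: 0.0
```

>>> apply_moves(motion=[[[0, 0, 0, 0, 0, 0, 0], [0, 0, 0, 0, 0, 0, 0], [0, 0, 0, 0, 0, 0, 0], [0, 0, 0, 0, 0, 0, 0], [0, 0, 0, 0, 0, 0, 0]]])

```text
time: 8.95
position: [0.6325, 0.2712, 0.0994]
tcp_rot: [[0.996, 0.091, 0.002], [0.091, -0.996, 0.001], [0.002, -0.001, -1.0]]
contact_force: [-2.5, 0.1, 6.2]
finger_gap: 0.155
grip_force: 79.7
```

Run:
```python
from h import *
s=monitor.state();print(s['position'],s['tcp_rot'].round(4).tolist())
b=snap('side','s6.png',(165,150,285,260),5)
```

```text
[0.63248149 0.27120843 0.09935733] [[0.9959, 0.0907, 0.0016], [0.0907, -0.9959, 0.0007], [0.0016, -0.0006, -1.0]]
```

View pics/s6.png

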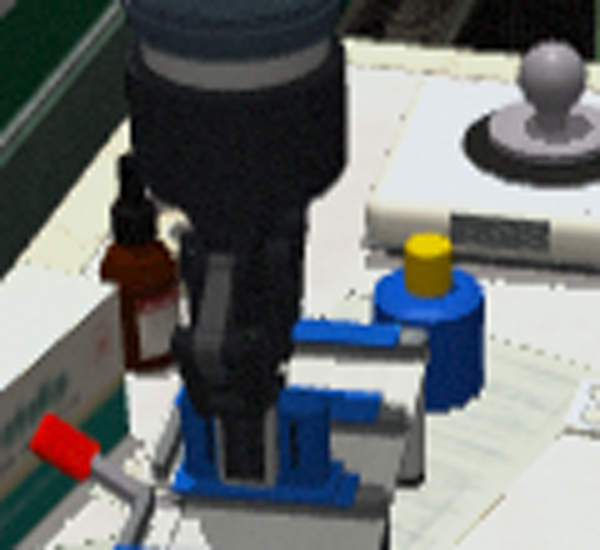

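The pads hold the rib roughly mid-length: finger at crop (248,440), rib from 185 to 330. I'll lift and check the offset.

>>> apply_moves(motion=[[[0, 0, -15, 0, 0, 0, 0], [0, 0, -40, 0, 0, 0, 0], [0, 0, -70, 0, 0, 0, 0], [0, 0, -100, 0, 0, 0, 0], [0, 0, -130, 0, 0, 0, 0], [0, 0, -130, 0, 0, 0, 0], [0, 0, -130, 0, 0, 0, 0]]])

```text
time: 9.58
position: [0.6321, 0.2708, 0.2288]
tcp_rot: [[0.996, 0.091, 0.002], [0.091, -0.996, 0.0], [0.002, -0.0, -1.0]]
contact_force: [0.9, 0.0, -8.2]
finger_gap: 0.15
grip_force: 109.4
```

>>> apply_moves(motion=[[[-7, 30, 0, 0, 0, 0.01, 0], [-14, 60, 0, 0, 0, 0.01, 0], [-21, 95, 0, 0, 0, 0.02, 0], [-28, 130, 0, 0, 0, 0.03, 0], [-35, 160, 0, 0, 0, 0.04, 0], [-40, 180, 0, 0, 0, 0.05, 0], [-40, 180, 0, 0, 0, 0.06, 0], [-40, 180, 0, 0, 0, 0.06, 0]]])

```text
time: 10.25
position: [0.6063, 0.0869, 0.224]
tcp_rot: [[1.0, 0.028, -0.007], [0.028, -1.0, 0.001], [-0.007, -0.001, -1.0]]
contact_force: [0.0, 1.0, -7.2]
finger_gap: 0.148
grip_force: 109.5
```

>>> apply_moves(motion=[[[-6, 30, 0, 0, 0, 0, 0], [-11, 65, 0, 0, 0, 0, 0], [-16, 100, 0, 0, 0, 0, 0], [-22, 135, 0, 0, 0, 0, 0], [-26, 165, 0, 0, 0, 0, 0], [-28, 181, 0, 0, 0, 0, 0], [-28, 181, 0, 0, 0, 0, 0], [-28, 181, 0, 0, 0, 0, 0]]])

```text
time: 10.92
position: [0.5851, -0.0933, 0.2259]
tcp_rot: [[1.0, 0.03, -0.003], [0.03, -1.0, 0.002], [-0.003, -0.002, -1.0]]
contact_force: [0.7, 0.6, -6.6]
finger_gap: 0.146
grip_force: 109.8
```

Run:
```python
from h import *
import time
snap('top')
b=snap('side','s7.png',(160,60,360,220),4); a=snap('top','t7.png')
s=monitor.state();print(s['position'],s['tcp_rot'].round(4).tolist(),s['contact_force'])
m=cv2.inRange(cv2.cvtColor(a,cv2.COLOR_BGR2HSV),(100,120,60),(125,255,255))
n,l,st,ce=cv2.connectedComponentsWithStats(m)
for i in range(1,n):
    if st[i,4]>60: print(ce[i].round(1),st[i],px2w('top',*ce[i],.074+s['position'][2]-.0994)[:2])
```

```text
[ 0.58565615 -0.09221464  0.22692405] [[0.9995, 0.0327, -0.0019], [0.0327, -0.9995, 0.0011], [-0.0018, -0.0012, -1.0]] [-0.57575843 -0.36189629 -6.29787297]
[ 41.6 143.2] [ 38 134   8  17  72] [0.6732397  0.58796943]
[324.3 195.1] [321 175   8  40 306] [0.58255664 0.01716252]
[351.1 194.6] [346 175  11  40 388] [ 0.58499044 -0.036532  ]
[289.  192.8] [279 182  21  22 269] [0.58542256 0.08814577]
[433.1 209. ] [430 204   8  11  70] [ 0.56002808 -0.20171548]
```

View pics/s7.png

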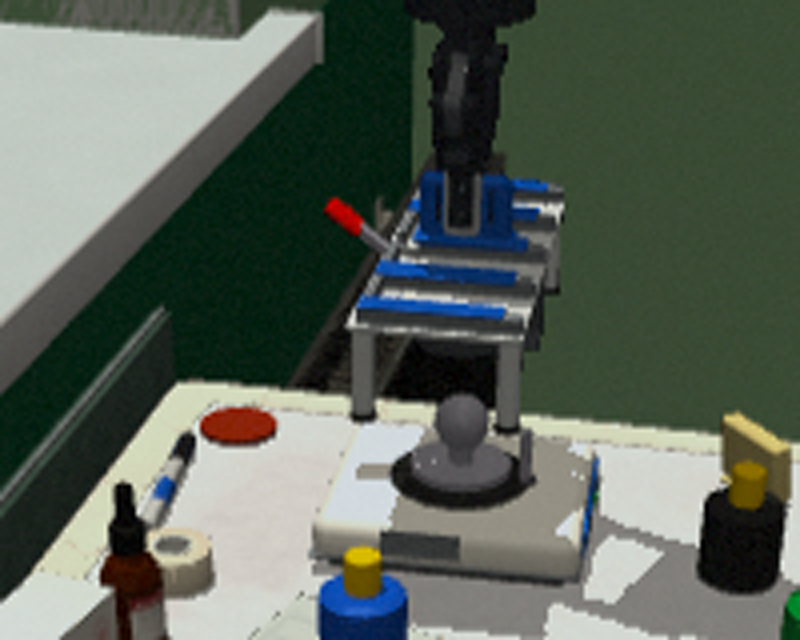

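The picture shows the platform held level over the mixer. The rib centre at crop x=467 against the finger at 462 puts the origin about 3 mm forward of the TCP. I'll lower it in stages, watching the force.

>>> apply_moves(motion=[[[-1, 2, 0, 0, 0, 0, 0], [-1, 2, 25, 0, 0, 0, 0], [-1, 2, 40, 0, 0, 0, 0], [-1, 2, 50, 0, 0, 0, 0], [-1, 2, 56, 0, 0, 0, 0], [-1, 2, 58, 0, 0, 0, 0], [-1, 2, 58, 0, 0, 0, 0], [-1, 2, 58, 0, 0, 0, 0]]])

```text
time: 11.73
position: [0.5849, -0.0952, 0.1704]
tcp_rot: [[1.0, 0.031, -0.001], [0.031, -1.0, 0.001], [-0.001, -0.001, -1.0]]
contact_force: [-0.8, 3.1, -8.7]
finger_gap: 0.146
grip_force: 109.5
```

>>> apply_moves(motion=[[[0, 0, 6, 0, 0, 0, 0], [0, 0, 12, 0, 0, 0, 0], [0, 0, 17, 0, 0, 0, 0], [0, 0, 21, 0, 0, 0, 0], [0, 0, 24, 0, 0, 0, 0], [0, 0, 26, 0, 0, 0, 0], [0, 0, 26, 0, 0, 0, 0]]])

```text
time: 12.32
position: [0.585, -0.0951, 0.1445]
tcp_rot: [[1.0, 0.031, -0.0], [0.031, -1.0, 0.002], [-0.0, -0.002, -1.0]]
contact_force: [-3.0, 4.9, -6.9]
finger_gap: 0.142
grip_force: 110.0
```

>>> apply_moves(motion=[[[0, 0, 2, 0, 0, 0, 0], [0, 0, 3, 0, 0, 0, 0], [0, 0, 4, 0, 0, 0, 0], [0, 0, 4, 0, 0, 0, 0]]])

```text
time: 12.65
position: [0.5852, -0.0951, 0.1415]
tcp_rot: [[1.0, 0.031, -0.0], [0.031, -1.0, 0.002], [-0.0, -0.002, -1.0]]
contact_force: [-4.7, 6.9, -1.5]
finger_gap: 0.144
grip_force: 111.0
```

>>> apply_moves(motion=[[[0, 0, 2, 0, 0, 0, 0], [0, 0, 2, 0, 0, 0, 0], [0, 0, 2, 0, 0, 0, 0]]])

```text
time: 12.9
position: [0.5854, -0.095, 0.1415]
tcp_rot: [[1.0, 0.031, -0.0], [0.031, -1.0, 0.002], [-0.0, -0.002, -1.0]]
contact_force: [-9.5, 7.8, 10.0]
finger_gap: 0.147
grip_force: 112.6
```

>>> apply_moves(motion=[[[0, 0, 0, 0, 0, 0, 50], [0, 0, 0, 0, 0, 0, 50], [0, 0, 0, 0, 0, 0, 50], [0, 0, 0, 0, 0, 0, 50], [0, 0, -20, 0, 0, 0, 50], [0, 0, -60, 0, 0, 0, 50], [0, 0, -100, 0, 0, 0, 0], [0, 0, -100, 0, 0, 0, 0]]])

```text
time: 13.57
position: [0.5896, -0.0978, 0.2484]
tcp_rot: [[0.999, 0.031, 0.016], [0.031, -1.0, -0.006], [0.016, 0.007, -1.0]]
contact_force: [1.7, 0.1, 2.0]
finger_gap: 0.227
grip_force: 0.0
```

>>> apply_moves(motion=[[[35, 0, 0, 0, 0, 0, 0], [82, 0, 0, 0, 0, 0, 0], [82, 0, 0, 0, 0, 0, 0], [82, 0, 0, 0, 0, 0, 0], [82, 0, 0, 0, 0, 0, 0]]])

```text
time: 13.98
position: [0.6669, -0.0935, 0.2379]
tcp_rot: [[1.0, 0.031, -0.0], [0.031, -1.0, -0.0], [-0.0, 0.0, -1.0]]
contact_force: [0.1, 0.2, -0.1]
finger_gap: -0.0
grip_force: 0.0
```

Run:
```python
from h import *
b=snap('side','s8.png',(170,60,370,210),4)
s=monitor.state();print(s['position'],s['tcp_rot'].round(4).tolist(),s['finger_gap'])
```

```text
[ 0.66649191 -0.09351144  0.23824795] [[0.9995, 0.0307, -0.0], [0.0307, -0.9995, -0.0003], [-0.0001, 0.0003, -1.0]] 0.0037376419604285985
```

View pics/s8.png

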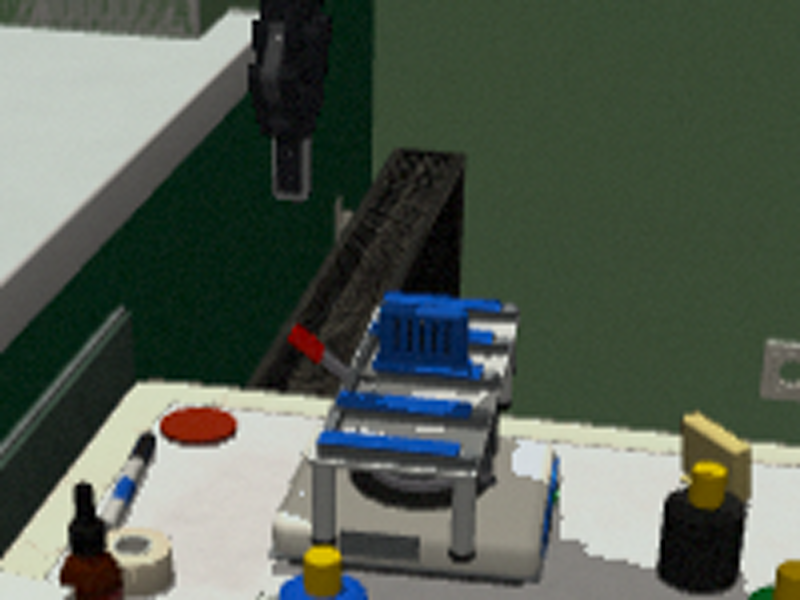

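The platform sits level on the base with the lever still up (red pad at crop (305,343)) and the shut fingers above it. I'll press.

>>> apply_moves(motion=[[[-1, -1, 40, 0, 0, 0, 0], [-1, -1, 75, 0, 0, 0, 0], [-1, -1, 90, 0, 0, 0, 0], [-1, -1, 100, 0, 0, 0, 0], [-1, -1, 110, 0, 0, 0, 0], [-1, -1, 118, 0, 0, 0, 0], [-1, -1, 121, 0, 0, 0, 0], [-1, -1, 121, 0, 0, 0, 0]]])

```text
time: 14.7
position: [0.6662, -0.0926, 0.1176]
tcp_rot: [[1.0, 0.031, 0.001], [0.031, -1.0, -0.0], [0.001, 0.001, -1.0]]
contact_force: [0.8, 0.1, 0.9]
finger_gap: -0.005
grip_force: 0.0
```

>>> apply_moves(motion=[[[0, 0, 2, 0, 0, 0, 0], [0, 0, 4, 0, 0, 0, 0], [0, 0, 5, 0, 0, 0, 0], [0, 0, 5, 0, 0, 0, 0]]])

```text
time: 15.03
position: [0.6673, -0.0927, 0.1145]
tcp_rot: [[1.0, 0.031, 0.003], [0.031, -1.0, -0.001], [0.003, 0.001, -1.0]]
contact_force: [1.0, 0.2, 8.1]
finger_gap: 0.002
grip_force: 3.8
```

>>> apply_moves(motion=[[[0, 0, 3, 0, 0, 0, 0], [0, 0, 5, 0, 0, 0, 0], [0, 0, 5, 0, 0, 0, 0], [0, 0, 5, 0, 0, 0, 0]]])

```text
time: 15.37
position: [0.6684, -0.0929, 0.1124]
tcp_rot: [[1.0, 0.031, 0.005], [0.031, -1.0, -0.002], [0.005, 0.002, -1.0]]
contact_force: [-3.4, 2.1, 19.1]
finger_gap: 0.001
grip_force: 9.1
```

>>> apply_moves(motion=[[[0, 0, -30, 0, 0, 0, 0], [0, 0, -70, 0, 0, 0, 0], [0, 0, -110, 0, 0, 0, 0], [0, 0, -130, 0, 0, 0, 100], [0, 0, -130, 0, 0, 0, 100], [0, 0, -130, 0, 0, 0, 100]]])

```text
time: 15.87
position: [0.6662, -0.0926, 0.2386]
tcp_rot: [[1.0, 0.031, 0.002], [0.031, -1.0, -0.001], [0.002, 0.001, -1.0]]
contact_force: [-1.2, -0.1, -1.5]
finger_gap: 0.416
grip_force: 0.0
```

Run:
```python
from h import *
b=snap('side','s9.png',(215,120,365,230),5)
s=monitor.state();print(s['position'],s['tcp_rot'].round(4).tolist(),s['finger_gap'])
m=cv2.inRange(cv2.cvtColor(b,cv2.COLOR_BGR2HSV),(0,180,100),(6,255,255))
n,l,st,ce=cv2.connectedComponentsWithStats(m)
print([(c.round(1),k[4]) for c,k in zip(ce[1:],st[1:]) if k[4]>10],w2px('side',[.583+.084,-.0915,.097]),w2px('side',[.583+.074,-.0915,.13]))
im=snap('top');np.save('t.npy',im)
for p in((168,274),(205,291),(240,274),(283,266)): print('h',handle(im,np.array(p)))
```

```text
[ 0.66526997 -0.09226651  0.23627884] [[0.9995, 0.0307, -0.0017], [0.0307, -0.9995, 0.0004], [-0.0017, -0.0004, -1.0]] 0.5054114013097014
[(array([242.5, 155.6]), np.int32(36)), (array([219.4, 165.5]), np.int32(101))] [242.84169716 155.21829057] [246.57954975 143.66898271]
h (array([168.37681159, 273.57971014]), array([0.40619404, 0.36776834]), np.float64(-0.08858623003961028))
h (array([205.47619048, 291.26984127]), array([0.36647886, 0.27745623]), np.float64(0.02710018465676432))
h (array([231.73109244, 281.91596639]), array([0.38988773, 0.21567658]), np.float64(-0.25969732957305525))
h (array([282.87068966, 266.12931034]), array([0.43010235, 0.09412147]), np.float64(-0.04529733944172935))
```

View pics/s9.png

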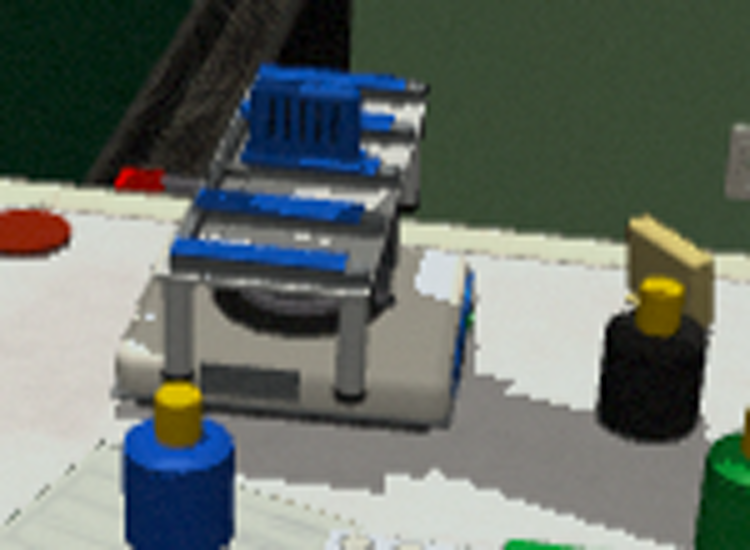

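The lever is level, with the red pad at side px (242.5,155.6) against (242.8,155.2) predicted for fully down. The third plate was knocked to px (232,282) and its pose is remeasured. I'll start with the plate at y=0.094, going to slot 1.

>>> apply_moves(motion=[[[-231, -194, 0, 0, 0, 0.076, 55], [-231, -194, 0, 0, 0, 0.076, 55], [-231, -194, 0, 0, 0, 0.076, 55], [-231, -194, 0, 0, 0, 0.076, 55], [-231, -194, 0, 0, 0, 0.076, 55], [-231, -194, 0, 0, 0, 0.076, 55], [-231, -194, 0, 0, 0, 0.076, 55], [-231, -194, 0, 0, 0, 0.076, 55]]])

```text
time: 16.63
position: [0.4238, 0.097, 0.2339]
tcp_rot: [[0.999, -0.042, -0.007], [-0.042, -0.999, 0.001], [-0.007, -0.001, -1.0]]
contact_force: [-0.2, -0.8, -0.5]
finger_gap: 0.553
grip_force: 0.0
```

>>> apply_moves(motion=[[[0, 0, 40, 0, 0, 0, 55], [0, 0, 80, 0, 0, 0, 55], [0, 0, 110, 0, 0, 0, 55], [0, 0, 110, 0, 0, 0, 55], [0, 0, 110, 0, 0, 0, 55]]])

```text
time: 17.05
position: [0.4271, 0.0944, 0.1249]
tcp_rot: [[0.999, -0.045, -0.007], [-0.045, -0.999, 0.0], [-0.007, 0.0, -1.0]]
contact_force: [-0.0, -0.0, 0.7]
finger_gap: 0.548
grip_force: 0.0
```

```bash
cat >> h.py <<'E'
def go(x,y,z,yaw):
    s=monitor.state();R=s['tcp_rot'];p=s['position'];t=R.T@(np.array([x,y,z])-p)
    print('at',p.round(4),'yaw',round(np.arctan2(R[1,0],R[0,0]),4),'shift mm',(t*1e3).round(1),'wz',round(np.arctan2(R[1,0],R[0,0])-yaw,3),'gap',round(s['finger_gap'],3),'grip',round(s['grip_force'],1),'F',s['contact_force'].round(1))
O=np.array([.583,-.0945]);YAW=.031
def slot(i,back):  # TCP xy when the handle middle is `back` m before home in slot i
    y=(-.084,-.028,.028,.084)[i-1]; x=.038-.042-.068-back; c,s=np.cos(YAW),np.sin(YAW)
    return O+[c*x-s*y,s*x+c*y]
E
python3 -c "
from h import *
go(.4286,.0941,.023,-.045)"
```

```text
at [0.4271 0.0944 0.1249] yaw -0.0454 shift mm [  2.2   0.2 101.9] wz -0.0 gap 0.548 grip 0.0 F [-0.  -0.   0.7]
```

>>> apply_moves(motion=[[[1, 0, 40, 0, 0, 0, 55], [1, 0, 75, 0, 0, 0, 55], [1, 0, 95, 0, 0, 0, 55], [1, 0, 101, 0, 0, 0, 55], [1, 0, 101, 0, 0, 0, 0], [1, 0, 101, 0, 0, 0, 0], [1, 0, 101, 0, 0, 0, 0], [1, 0, 101, 0, 0, 0, 0]]], newtons=60)

```text
time: 17.72
position: [0.4325, 0.0943, 0.0287]
tcp_rot: [[0.999, -0.045, 0.005], [-0.045, -0.999, -0.0], [0.005, 0.0, -1.0]]
contact_force: [-0.8, 0.2, 7.0]
finger_gap: 0.143
grip_force: 61.2
```

>>> apply_moves(motion=[[[0, 0, 0, 0, 0, 0, 0], [0, 0, 0, 0, 0, 0, 0], [0, 0, 0, 0, 0, 0, 0]]])

```text
time: 17.97
position: [0.4324, 0.0943, 0.0286]
tcp_rot: [[0.999, -0.045, 0.005], [-0.045, -0.999, -0.0], [0.005, 0.0, -1.0]]
contact_force: [-0.3, 0.1, 7.6]
finger_gap: 0.144
grip_force: 61.3
```

```bash
python3 -c "
from h import *
for b in (.12,.05,0): print(b,slot(1,b))
go(*slot(1,.12),.17,.031)"
```

```text
0.12 [ 0.39369583 -0.18441069]
0.05 [ 0.4636622  -0.18224104]
0 [ 0.51363818 -0.18069128]
at [0.4324 0.0943 0.0286] yaw -0.045 shift mm [ -25.4  280.2 -141.5] wz -0.076 gap 0.144 grip 61.3 F [-0.3  0.1  7.6]
```

>>> apply_moves(motion=[[[0, 0, -20, 0, 0, 0, 0], [0, 0, -55, 0, 0, 0, 0], [0, 0, -95, 0, 0, 0, 0], [0, 0, -135, 0, 0, 0, 0], [-5, 38, -142, 0, 0, -0.02, 0], [-9, 75, -142, 0, 0, -0.04, 0], [-12, 112, -142, 0, 0, -0.06, 0], [-15, 148, -142, 0, 0, -0.076, 0]]])

```text
time: 18.63
position: [0.4084, -0.0543, 0.1698]
tcp_rot: [[0.999, 0.033, 0.003], [0.033, -0.999, -0.002], [0.003, 0.002, -1.0]]
contact_force: [0.6, 0.1, -1.1]
finger_gap: 0.142
grip_force: 60.3
```

>>> apply_moves(motion=[[[-2, 35, 0, 0, 0, 0, 0], [-4, 70, 0, 0, 0, 0, 0], [-4, 105, 0, 0, 0, 0, 0], [-4, 130, 0, 0, 0, 0, 0], [-4, 130, 0, 0, 0, 0, 0], [-4, 130, 0, 0, 0, 0, 0], [-4, 130, 0, 0, 0, 0, 0]]])

```text
time: 19.22
position: [0.4083, -0.1825, 0.1685]
tcp_rot: [[1.0, 0.031, 0.0], [0.031, -1.0, 0.0], [0.0, 0.0, -1.0]]
contact_force: [-0.1, 0.1, -0.5]
finger_gap: 0.147
grip_force: 60.3
```

```bash
python3 -c "
from h import *
snap('side');a=snap('top')
go(*slot(1,.12),.1360,.031)
print(handle(a,w2px('top',[.394,-.184,.13])))
cv2.imwrite('pics/t10.png',cv2.resize(a[160:310,320:470],(600,600),interpolation=2))"
```

```text
at [ 0.4083 -0.1818  0.1682] yaw 0.0322 shift mm [-14.7   2.1  32.2] wz 0.001 gap 0.147 grip 60.3 F [ 0.  -0.2 -0.7]
(array([231.775     , 281.80833333]), array([0.3901446 , 0.21558046]), np.float64(-0.2653747928588894))
```

View pics/t10.png

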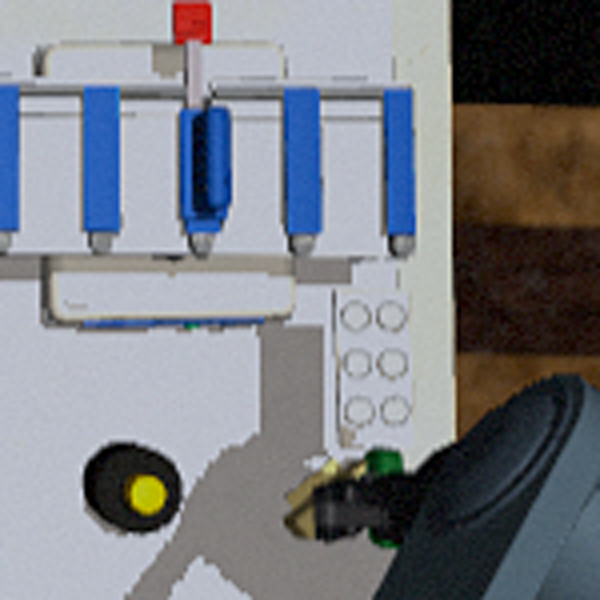

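The picture shows the plate level and aligned in front of slot 1: plate centre at crop x≈375 in the higher plane, slot centre ≈351. These agree within 1 mm once projected. I'll lower and slide it in.

>>> apply_moves(motion=[[[-10, 2, 20, 0, 0, 0, 0], [-10, 2, 32, 0, 0, 0, 0], [-10, 2, 32, 0, 0, 0, 0], [10, 2, 32, 0, 0, 0, 0], [25, 2, 32, 0, 0, 0, 0], [40, 2, 32, 0, 0, 0, 0], [50, 2, 32, 0, 0, 0, 0], [50, 2, 32, 0, 0, 0, 0]]])

```text
time: 19.98
position: [0.4602, -0.1829, 0.137]
tcp_rot: [[0.999, 0.033, 0.001], [0.033, -0.999, -0.001], [0.001, 0.001, -1.0]]
contact_force: [-0.4, 0.0, -2.1]
finger_gap: 0.144
grip_force: 60.2
```

```bash
python3 -c "
from h import *
go(*slot(1,-.004),.1360,.031)"
```

```text
at [ 0.4602 -0.1829  0.137 ] yaw 0.0331 shift mm [57.5 -0.4  1.1] wz 0.002 gap 0.144 grip 60.2 F [-0.4  0.  -2.1]
```

>>> apply_moves(motion=[[[12, 0, 0, 0, 0, 0, 0], [24, 0, 0, 0, 0, 0, 0], [36, 0, 0, 0, 0, 0, 0], [46, 0, 1, 0, 0, 0, 0], [54, 0, 1, 0, 0, 0, 0], [58, 0, 1, 0, 0, 0, 0], [60, 0, 1, 0, 0, 0, 0], [60, 0, 1, 0, 0, 0, 0]]])

```text
time: 20.65
position: [0.5181, -0.1813, 0.1349]
tcp_rot: [[1.0, 0.031, -0.001], [0.031, -1.0, 0.0], [-0.001, -0.0, -1.0]]
contact_force: [-0.5, -0.2, -1.1]
finger_gap: 0.143
grip_force: 60.3
```

>>> apply_moves(motion=[[[2, 0, 0, 0, 0, 0, 0], [3, 0, 0, 0, 0, 0, 0], [4, 0, 0, 0, 0, 0, 0], [5, 0, 0, 0, 0, 0, 0], [5, 0, 0, 0, 0, 0, 0], [5, 0, 0, 0, 0, 0, 0]]])

```text
time: 21.15
position: [0.521, -0.1811, 0.1345]
tcp_rot: [[0.999, 0.032, -0.006], [0.032, -0.999, 0.001], [-0.006, -0.001, -1.0]]
contact_force: [-10.0, -0.4, 2.8]
finger_gap: 0.144
grip_force: 60.9
```

>>> apply_moves(motion=[[[-1, 0, 1, 0, 0, 0, 0], [-1, 0, 1, 0, 0, 0, 0], [-1, 0, 1, 0, 0, 0, 40], [-1, 0, 1, 0, 0, 0, 40], [-1, 0, 1, 0, 0, 0, 40], [-1, 0, 1, 0, 0, 0, 40], [-1, 0, -20, 0, 0, 0, 40], [-1, 0, -60, 0, 0, 0, 40]]])

```text
time: 21.82
position: [0.5195, -0.1797, 0.1906]
tcp_rot: [[0.999, 0.031, -0.009], [0.031, -1.0, 0.006], [-0.009, -0.006, -1.0]]
contact_force: [0.8, -0.4, -0.4]
finger_gap: 0.401
grip_force: 0.0
```

>>> apply_moves(motion=[[[-20, -20, -20, 0, 0, 0, 55], [-35, -50, -40, 0, 0, 0, 55], [-50, -85, -40, 0, 0, 0, 55], [-65, -120, -40, 0, 0, 0, 55], [-80, -155, -40, 0, 0, 0, 55], [-80, -155, -40, 0, 0, 0, 55]]])

```text
time: 22.32
position: [0.4354, -0.0246, 0.2348]
tcp_rot: [[0.999, 0.035, -0.0], [0.035, -0.999, 0.002], [-0.0, -0.002, -1.0]]
contact_force: [-0.6, -1.3, 0.1]
finger_gap: 0.545
grip_force: 0.0
```

Run:
```python
from h import *
im=snap('top');np.save('t.npy',im)
for p in((168,274),(205,291),(232,282)):
    c,m,y=handle(im,np.array(p));print(c,m,y)
go(*m,.2,y)
m=cv2.inRange(cv2.cvtColor(im,cv2.COLOR_BGR2HSV),(45,90,30),(75,255,255))
n,l,st,ce=cv2.connectedComponentsWithStats(m)
for i in range(1,n):
    if st[i,4]>25: print(ce[i].round(1),st[i],px2w('top',*ce[i],.129))
```

```text
[168.39705882 273.5       ] [0.4063835  0.36772969] -0.08343766826968883
[205.38842975 290.98347107] [0.36714641 0.27769294] 0.009287823064023995
[231.76666667 281.84166667] [0.39006531 0.21559767] -0.262943782315011
at [ 0.4367 -0.0267  0.2352] yaw 0.0347 shift mm [ -38.3 -243.8   35.1] wz 0.298 gap 0.549 grip 0.0 F [ 0.1  0.1 -0.4]
[409.8 231.2] [405 220  10  23 176] [ 0.51730184 -0.17837345  0.129     ]
[168.4 273.5] [164 264  10  21 136] [0.4146025  0.33981125 0.129     ]
[231.8 281.8] [227 272  11  21 120] [0.40005263 0.20417052 0.129     ]
[205.4 291. ] [203 281   7  22 121] [0.37961682 0.25953134 0.129     ]
[305.3 303. ] [295 292  22  24 320] [0.35910659 0.04628934 0.129     ]
```

>>> apply_moves(motion=[[[-38, -244, 35, 0, 0, 0.298, 55], [-38, -244, 35, 0, 0, 0.298, 55], [-38, -244, 35, 0, 0, 0.298, 55], [-38, -244, 35, 0, 0, 0.298, 55], [-38, -244, 35, 0, 0, 0.298, 55], [-38, -244, 35, 0, 0, 0.298, 55], [-38, -244, 35, 0, 0, 0.298, 55], [-38, -244, 35, 0, 0, 0.298, 55]]])

```text
time: 23.03
position: [0.3919, 0.2157, 0.1997]
tcp_rot: [[0.966, -0.26, -0.001], [-0.26, -0.966, 0.0], [-0.001, 0.0, -1.0]]
contact_force: [-0.8, -0.4, -0.5]
finger_gap: 0.55
grip_force: 0.0
```

>>> apply_moves(motion=[[[0, 0, 40, 0, 0, 0, 55], [0, 0, 75, 0, 0, 0, 55], [0, 0, 100, 0, 0, 0, 55], [0, 0, 100, 0, 0, 0, 55], [0, 0, 100, 0, 0, 0, 55]]])

```text
time: 23.45
position: [0.3924, 0.2126, 0.0997]
tcp_rot: [[0.964, -0.266, -0.002], [-0.266, -0.964, -0.001], [-0.002, 0.001, -1.0]]
contact_force: [1.2, 1.0, 1.0]
finger_gap: 0.552
grip_force: 0.0
```

```bash
python3 -c "
from h import *
go(.3900,.2156,.026,-.263)"
```

```text
at [0.3924 0.2126 0.0997] yaw -0.269 shift mm [-2.9 -2.3 73.7] wz -0.006 gap 0.552 grip 0.0 F [1.2 1.  1. ]
```

>>> apply_moves(motion=[[[-3, -2, 35, 0, 0, 0, 55], [-3, -2, 60, 0, 0, 0, 55], [-3, -2, 73, 0, 0, 0, 55], [-3, -2, 73, 0, 0, 0, 55], [-3, -2, 73, 0, 0, 0, 0], [-3, -2, 73, 0, 0, 0, 0], [-3, -2, 73, 0, 0, 0, 0], [-3, -2, 73, 0, 0, 0, 0]]], newtons=60)

```text
time: 24.12
position: [0.3922, 0.217, 0.0296]
tcp_rot: [[0.965, -0.264, 0.005], [-0.264, -0.965, 0.001], [0.004, -0.002, -1.0]]
contact_force: [-1.1, -0.7, 7.9]
finger_gap: 0.147
grip_force: 61.0
```

>>> apply_moves(motion=[[[0, 0, 0, 0, 0, 0, 0], [0, 0, 0, 0, 0, 0, 0], [0, 0, 0, 0, 0, 0, 0]]])

```text
time: 24.37
position: [0.3922, 0.217, 0.0296]
tcp_rot: [[0.965, -0.264, 0.005], [-0.264, -0.965, 0.001], [0.004, -0.002, -1.0]]
contact_force: [-1.4, -0.4, 7.9]
finger_gap: 0.144
grip_force: 61.0
```

```bash
python3 -c "
from h import *
print(slot(2,.115))
go(*slot(2,.115),.17,.031)"
```

```text
[ 0.39695771 -0.12828262]
at [0.3922 0.217  0.0296] yaw -0.267 shift mm [  96.3  331.5 -140.6] wz -0.298 gap 0.144 grip 61.0 F [-1.4 -0.4  7.9]
```

>>> apply_moves(motion=[[[0, 0, -20, 0, 0, 0, 0], [0, 0, -55, 0, 0, 0, 0], [0, 0, -95, 0, 0, 0, 0], [0, 0, -135, 0, 0, 0, 0], [10, 36, -140, 0, 0, -0.08, 0], [20, 73, -140, 0, 0, -0.16, 0], [31, 110, -140, 0, 0, -0.24, 0], [41, 147, -140, 0, 0, -0.298, 0]]])

```text
time: 25.03
position: [0.3907, 0.0626, 0.1687]
tcp_rot: [[0.999, 0.036, 0.004], [0.036, -0.999, -0.001], [0.003, 0.001, -1.0]]
contact_force: [0.7, -0.1, -1.9]
finger_gap: 0.145
grip_force: 59.9
```

```bash
python3 -c "
from h import *
go(*slot(2,.115),.17,.031)"
```

```text
at [0.3907 0.0626 0.1687] yaw 0.036 shift mm [ -0.6 191.   -1.2] wz 0.005 gap 0.145 grip 59.9 F [ 0.7 -0.1 -1.9]
```

>>> apply_moves(motion=[[[0, 38, 0, 0, 0, 0, 0], [0, 76, 0, 0, 0, 0, 0], [0, 114, 0, 0, 0, 0, 0], [0, 150, 0, 0, 0, 0, 0], [0, 186, 0, 0, 0, 0, 0], [0, 186, 0, 0, 0, 0, 0], [0, 186, 0, 0, 0, 0, 0], [0, 186, 0, 0, 0, 0, 0]]])

```text
time: 25.7
position: [0.3962, -0.1219, 0.1676]
tcp_rot: [[1.0, 0.03, 0.001], [0.03, -1.0, -0.0], [0.001, 0.0, -1.0]]
contact_force: [-0.3, 1.2, -1.3]
finger_gap: 0.145
grip_force: 59.9
```

```bash
python3 -c "
from h import *
go(*slot(2,.115),.1370,.031)"
```

```text
at [ 0.3962 -0.1219  0.1676] yaw 0.0303 shift mm [ 0.6  6.4 30.6] wz -0.001 gap 0.145 grip 59.9 F [-0.3  1.2 -1.3]
```

>>> apply_moves(motion=[[[0, 6, 18, 0, 0, 0, 0], [0, 6, 30, 0, 0, 0, 0], [0, 6, 30, 0, 0, 0, 0], [20, 6, 30, 0, 0, 0, 0], [35, 6, 30, 0, 0, 0, 0], [48, 6, 30, 0, 0, 0, 0], [58, 6, 30, 0, 0, 0, 0], [58, 6, 30, 0, 0, 0, 0]]])

```text
time: 26.37
position: [0.456, -0.1255, 0.138]
tcp_rot: [[0.999, 0.033, 0.001], [0.033, -0.999, -0.0], [0.001, 0.001, -1.0]]
contact_force: [0.9, 0.0, -1.5]
finger_gap: 0.143
grip_force: 59.8
```

```bash
python3 -c "
from h import *
go(*slot(2,-.006),.1360,.031)"
```

```text
at [ 0.456  -0.1255  0.138 ] yaw 0.0333 shift mm [61.9  1.1  2.1] wz 0.002 gap 0.143 grip 59.8 F [ 0.9  0.  -1.5]
```

>>> apply_moves(motion=[[[13, 1, 0, 0, 0, 0, 0], [27, 1, 1, 0, 0, 0, 0], [40, 1, 1, 0, 0, 0, 0], [52, 1, 1, 0, 0, 0, 0], [58, 1, 1, 0, 0, 0, 0], [62, 1, 1, 0, 0, 0, 0], [65, 1, 1, 0, 0, 0, 0], [65, 1, 1, 0, 0, 0, 0]]])

```text
time: 27.03
position: [0.5182, -0.125, 0.1359]
tcp_rot: [[0.999, 0.032, -0.004], [0.032, -1.0, 0.0], [-0.004, -0.0, -1.0]]
contact_force: [-4.4, 0.4, 0.4]
finger_gap: 0.143
grip_force: 60.3
```

>>> apply_moves(motion=[[[1, 0, 0, 0, 0, 0, 0], [2, 0, 0, 0, 0, 0, 0], [2, 0, 0, 0, 0, 0, 0]]])

```text
time: 27.28
position: [0.5186, -0.1251, 0.136]
tcp_rot: [[0.999, 0.032, -0.008], [0.032, -0.999, 0.0], [-0.008, -0.001, -1.0]]
contact_force: [-13.1, -0.9, 6.7]
finger_gap: 0.146
grip_force: 61.0
```

>>> apply_moves(motion=[[[-1, 0, 1, 0, 0, 0, 0], [-1, 0, 1, 0, 0, 0, 0], [-1, 0, 1, 0, 0, 0, 40], [-1, 0, 1, 0, 0, 0, 40], [-1, 0, 1, 0, 0, 0, 40], [-1, 0, 1, 0, 0, 0, 40], [-1, 0, -20, 0, 0, 0, 40], [-1, 0, -60, 0, 0, 0, 40]]])

```text
time: 27.95
position: [0.5173, -0.1237, 0.1916]
tcp_rot: [[0.999, 0.031, -0.01], [0.031, -1.0, 0.005], [-0.01, -0.005, -1.0]]
contact_force: [0.4, -0.6, -0.6]
finger_gap: 0.398
grip_force: 0.0
```

>>> apply_moves(motion=[[[-20, -20, -20, 0, 0, 0, 55], [-40, -50, -40, 0, 0, 0, 55], [-55, -88, -40, 0, 0, 0, 55], [-70, -126, -40, 0, 0, 0, 55], [-80, -165, -40, 0, 0, 0, 55], [-80, -205, -40, 0, 0, 0, 55], [-80, -205, -40, 0, 0, 0, 55]]])

```text
time: 28.53
position: [0.4328, 0.0827, 0.2364]
tcp_rot: [[0.999, 0.038, 0.001], [0.038, -0.999, 0.002], [0.001, -0.002, -1.0]]
contact_force: [0.7, -0.7, 0.4]
finger_gap: 0.549
grip_force: 0.0
```

```bash
cat > look.py <<'E'
from h import *
import sys
im=snap('top');np.save('t.npy',im)
for p in((168,274),(205,291)):
    c,m,y=handle(im,np.array(p));print(c,m,y)
    go(*m,.12,y)
m=cv2.inRange(cv2.cvtColor(im,cv2.COLOR_BGR2HSV),(45,90,30),(75,255,255))
n,l,st,ce=cv2.connectedComponentsWithStats(m)
for i in range(1,n):
    if st[i,4]>25 and ce[i][0]>310: print(ce[i].round(1),st[i][4],px2w('top',*ce[i],.129))
for i in (1,2,3,4): print(slot(i,-.0015))
E
python3 look.py
```

```text
[168.36956522 273.6884058 ] [0.40593667 0.36777281] -0.07767344510256184
at [0.4335 0.0803 0.2363] yaw 0.0372 shift mm [ -16.9 -288.3  116.4] wz 0.115 gap 0.55 grip 0.0 F [ 0.1 -0.5  0.5]
[205.43548387 291.2016129 ] [0.36663713 0.27755974] 0.021951033619985693
at [0.4335 0.0803 0.2363] yaw 0.0372 shift mm [ -59.5 -199.6  116.3] wz 0.015 gap 0.55 grip 0.0 F [ 0.1 -0.5  0.5]
[384.6 232.2] 172 [ 0.51371374 -0.1232384   0.129     ]
[409.8 231.1] 171 [ 0.51740518 -0.17833883  0.129     ]
[ 0.51513746 -0.18064479]
[ 0.51340173 -0.1246717 ]
[ 0.51166601 -0.0686986 ]
[ 0.50993029 -0.01272551]
```

>>> apply_moves(motion=[[[-60, -200, 40, 0, 0, 0.018, 55], [-60, -200, 60, 0, 0, 0.018, 55], [-60, -200, 60, 0, 0, 0.018, 55], [-60, -200, 60, 0, 0, 0.018, 55], [-60, -200, 60, 0, 0, 0.018, 55], [-60, -200, 80, 0, 0, 0.018, 55], [-60, -200, 110, 0, 0, 0.018, 55], [-60, -200, 110, 0, 0, 0.018, 55]]])

```text
time: 29.25
position: [0.3646, 0.2739, 0.121]
tcp_rot: [[1.0, 0.014, -0.01], [0.014, -1.0, -0.004], [-0.01, 0.004, -1.0]]
contact_force: [-1.9, -0.3, -0.7]
finger_gap: 0.549
grip_force: 0.0
```

>>> apply_moves(motion=[[[0, 0, 10, 0, 0, 0, 55], [0, 0, 10, 0, 0, 0, 55], [0, 0, 10, 0, 0, 0, 55]]])

```text
time: 29.5
position: [0.3691, 0.2749, 0.1171]
tcp_rot: [[1.0, 0.011, 0.001], [0.011, -1.0, 0.0], [0.001, -0.0, -1.0]]
contact_force: [0.2, -0.2, -0.2]
finger_gap: 0.548
grip_force: 0.0
```

```bash
python3 -c "
from h import *
go(.3667,.2776,.026,.018)"
```

```text
at [0.3691 0.2749 0.1171] yaw 0.0112 shift mm [-2.5 -2.7 91.1] wz -0.007 gap 0.548 grip 0.0 F [ 0.2 -0.2 -0.2]
```

>>> apply_moves(motion=[[[-2, -3, 40, 0, 0, -0.005, 55], [-2, -3, 70, 0, 0, -0.005, 55], [-2, -3, 90, 0, 0, -0.005, 55], [-2, -3, 90, 0, 0, -0.005, 55], [-2, -3, 90, 0, 0, -0.005, 0], [-2, -3, 90, 0, 0, -0.005, 0], [-2, -3, 90, 0, 0, -0.005, 0], [-2, -3, 90, 0, 0, -0.005, 0]]], newtons=60)

```text
time: 30.17
position: [0.3681, 0.2791, 0.0287]
tcp_rot: [[1.0, 0.018, 0.005], [0.018, -1.0, 0.002], [0.005, -0.002, -1.0]]
contact_force: [-0.3, -1.3, 7.3]
finger_gap: 0.142
grip_force: 61.2
```

>>> apply_moves(motion=[[[0, 0, 0, 0, 0, 0, 0], [0, 0, 0, 0, 0, 0, 0], [0, 0, 0, 0, 0, 0, 0]]])

```text
time: 30.42
position: [0.3681, 0.2791, 0.0287]
tcp_rot: [[1.0, 0.018, 0.005], [0.018, -1.0, 0.002], [0.005, -0.002, -1.0]]
contact_force: [-0.7, -2.4, 7.5]
finger_gap: 0.142
grip_force: 61.2
```

```bash
python3 -c "
from h import *
go(*slot(3,.115),.17,.031)"
```

```text
at [0.3681 0.2791 0.0287] yaw 0.0179 shift mm [  21.5  351.6 -141.8] wz -0.013 gap 0.142 grip 61.2 F [-0.7 -2.4  7.5]
```

>>> apply_moves(motion=[[[0, 0, -20, 0, 0, 0, 0], [0, 0, -55, 0, 0, 0, 0], [0, 0, -95, 0, 0, 0, 0], [0, 0, -135, 0, 0, 0, 0], [4, 37, -142, 0, 0, -0.01, 0], [8, 77, -142, 0, 0, -0.013, 0], [12, 117, -142, 0, 0, -0.013, 0], [16, 157, -142, 0, 0, -0.013, 0]]])

```text
time: 31.08
position: [0.385, 0.1204, 0.1697]
tcp_rot: [[0.999, 0.032, 0.004], [0.032, -0.999, 0.0], [0.004, 0.0, -1.0]]
contact_force: [0.2, -1.0, -1.5]
finger_gap: 0.148
grip_force: 60.1
```

>>> apply_moves(motion=[[[4, 40, 0, 0, 0, 0, 0], [4, 80, 0, 0, 0, 0, 0], [4, 120, 0, 0, 0, 0, 0], [4, 155, 0, 0, 0, 0, 0], [4, 190, 0, 0, 0, 0, 0], [4, 192, 0, 0, 0, 0, 0], [4, 192, 0, 0, 0, 0, 0], [4, 192, 0, 0, 0, 0, 0]]])

```text
time: 31.75
position: [0.3947, -0.07, 0.1686]
tcp_rot: [[1.0, 0.03, 0.001], [0.03, -1.0, 0.0], [0.001, 0.0, -1.0]]
contact_force: [-0.1, -0.3, -1.8]
finger_gap: 0.145
grip_force: 60.1
```

```bash
python3 -c "
from h import *
go(*slot(3,.115),.1360,.031)"
```

```text
at [ 0.3947 -0.07    0.1686] yaw 0.0302 shift mm [ 0.5  2.3 32.6] wz -0.001 gap 0.145 grip 60.1 F [-0.1 -0.3 -1.8]
```

>>> apply_moves(motion=[[[0, 2, 20, 0, 0, 0, 0], [0, 2, 32, 0, 0, 0, 0], [0, 2, 32, 0, 0, 0, 0], [20, 2, 32, 0, 0, 0, 0], [35, 2, 32, 0, 0, 0, 0], [48, 2, 32, 0, 0, 0, 0], [58, 2, 32, 0, 0, 0, 0], [58, 2, 32, 0, 0, 0, 0]]])

```text
time: 32.42
position: [0.4544, -0.0694, 0.1372]
tcp_rot: [[0.999, 0.034, 0.002], [0.034, -0.999, -0.0], [0.002, 0.0, -1.0]]
contact_force: [0.1, 0.2, -2.4]
finger_gap: 0.145
grip_force: 60.0
```

```bash
python3 -c "
from h import *
go(*slot(3,-.006),.1345,.031)"
```

```text
at [ 0.4544 -0.0694  0.1372] yaw 0.0336 shift mm [61.7  1.3  2.8] wz 0.003 gap 0.145 grip 60.0 F [ 0.1  0.2 -2.4]
```

>>> apply_moves(motion=[[[13, 1, 0, 0, 0, 0, 0], [27, 1, 1, 0, 0, 0, 0], [40, 1, 1, 0, 0, 0, 0], [52, 1, 2, 0, 0, 0, 0], [58, 1, 2, 0, 0, 0, 0], [62, 1, 2, 0, 0, 0, 0], [65, 1, 2, 0, 0, 0, 0], [65, 1, 2, 0, 0, 0, 0]]])

```text
time: 33.08
position: [0.5163, -0.0689, 0.134]
tcp_rot: [[0.999, 0.031, -0.004], [0.031, -1.0, 0.001], [-0.004, -0.001, -1.0]]
contact_force: [-5.4, -0.3, 2.2]
finger_gap: 0.149
grip_force: 60.6
```

>>> apply_moves(motion=[[[1, 0, 0, 0, 0, 0, 0], [2, 0, 0, 0, 0, 0, 0], [2, 0, 0, 0, 0, 0, 0]]])

```text
time: 33.33
position: [0.5165, -0.0688, 0.134]
tcp_rot: [[0.999, 0.031, -0.009], [0.031, -1.0, 0.001], [-0.009, -0.001, -1.0]]
contact_force: [-13.9, -0.0, 8.3]
finger_gap: 0.144
grip_force: 61.5
```

>>> apply_moves(motion=[[[-1, 0, 0, 0, 0, 0, 0], [-1, 0, 0, 0, 0, 0, 0], [-1, 0, 0, 0, 0, 0, 40], [-1, 0, 0, 0, 0, 0, 40], [-1, 0, 0, 0, 0, 0, 40], [-1, 0, 0, 0, 0, 0, 40], [-1, 0, -20, 0, 0, 0, 40], [-1, 0, -60, 0, 0, 0, 40]]])

```text
time: 34.0
position: [0.5154, -0.0682, 0.1897]
tcp_rot: [[0.999, 0.031, -0.01], [0.031, -1.0, 0.004], [-0.01, -0.004, -1.0]]
contact_force: [1.2, 0.1, -0.4]
finger_gap: 0.399
grip_force: 0.0
```

>>> apply_moves(motion=[[[-20, -20, -20, 0, 0, 0, 55], [-40, -50, -40, 0, 0, 0, 55], [-55, -88, -40, 0, 0, 0, 55], [-70, -126, -40, 0, 0, 0, 55], [-80, -165, -40, 0, 0, 0, 55], [-80, -205, -40, 0, 0, 0, 55], [-80, -245, -40, 0, 0, 0, 55], [-80, -245, -40, 0, 0, 0, 55]]])

```text
time: 34.67
position: [0.4301, 0.1785, 0.2346]
tcp_rot: [[0.999, 0.038, 0.001], [0.038, -0.999, 0.002], [0.001, -0.002, -1.0]]
contact_force: [-0.1, 0.3, 0.8]
finger_gap: 0.548
grip_force: 0.0
```

```bash
sed -i 's/,(205,291))/,)/' look.py; python3 look.py
```

```text
[168.31538462 273.10769231] [0.40730584 0.36797065] -0.13091453033999131
at [0.4305 0.176  0.2344] yaw 0.0371 shift mm [ -16.2 -192.6  114.5] wz 0.168 gap 0.55 grip 0.0 F [-0.5 -0.3  0.7]
[359.  231.8] 155 [ 0.51317082 -0.06760163  0.129     ]
[383.3 232.4] 159 [ 0.51313623 -0.12055812  0.129     ]
[408.6 232. ] 175 [ 0.51540038 -0.17571504  0.129     ]
[ 0.51513746 -0.18064479]
[ 0.51340173 -0.1246717 ]
[ 0.51166601 -0.0686986 ]
[ 0.50993029 -0.01272551]
```

Run:
```python
from h import *
im=snap('top','t11.png',(310,120,450,240),5)
for k,lo,hi in(('yellow',(24,150,120),(34,255,255)),('blue',(100,120,60),(125,255,255)),('red',(0,180,100),(6,255,255)),('green',(45,90,30),(75,255,255))):
    n,l,st,ce=cv2.connectedComponentsWithStats(cv2.inRange(cv2.cvtColor(im,cv2.COLOR_BGR2HSV),lo,hi))
    print(k,[(c.round(1).tolist(),int(s[4])) for c,s in zip(ce[1:],st[1:]) if s[4]>40 and c[0]>150])
```

```text
yellow [([289.6, 190.5], 58), ([356.5, 283.2], 67), ([306.9, 306.0], 68)]
blue [([355.3, 126.8], 52), ([320.0, 198.5], 252), ([344.7, 199.0], 304), ([394.9, 199.3], 327), ([289.0, 192.8], 269), ([419.0, 199.5], 250), ([370.8, 201.3], 279)]
red [([401.9, 135.4], 314), ([367.0, 164.4], 87)]
green [([359.0, 231.8], 154), ([383.3, 232.2], 162), ([408.6, 232.1], 175), ([168.5, 273.6], 137), ([305.3, 303.0], 322)]
```

View pics/t11.png

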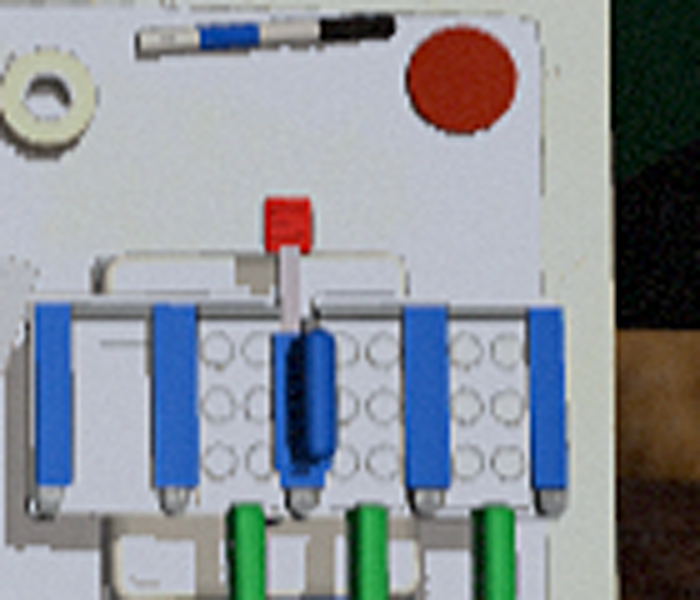

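The picture shows three plates fully in their slots (wells visible, noses at the rear bar, handles at (247,550), (368,550), (493,550)) and the lever still down. The platform turned slightly within its fork play, so I'll remeasure slot 4.

Run:
```python
from h import *
L=np.array([px2w('top',u,v,.116)[:2] for u,v in((320.,198.5),(344.7,199.),(394.9,199.3),(419.,199.5))]);print(L)
d=L[0]-L[3];print('yaw',np.arctan2(-d[0],d[1]),'mean',L.mean(0), 'slot4 mid',L[:2].mean(0))
P=[px2w('top',*p,.142)[:2] for p in((367.0,164.4),)];print(P,px2w('top',367,164.4,.097))
im=np.load('t.npy')
for u,v in((359,231.8),(383.3,232.3),(408.6,232)): 
    c,m,y=handle(im,np.array([u,v]));print(c,y)
```

```text
[[ 0.58532097  0.01684699]
 [ 0.58558339 -0.03801361]
 [ 0.58771903 -0.14976708]
 [ 0.58862158 -0.20354974]]
yaw 0.014974670062695521 mean [ 0.58681124 -0.09362086] slot4 mid [ 0.58545218 -0.01058331]
[array([ 0.6594523, -0.081594 ])] [ 0.6686405  -0.09154177  0.097     ]
[359.01290323 231.83870968] 0.01989614815633568
[383.33962264 232.44025157] 0.02352245178287173
[408.63428571 232.00571429] 0.0024749601048081964
```

>>> apply_moves(motion=[[[-17, -192, 30, 0, 0, 0.119, 55], [-17, -192, 60, 0, 0, 0.119, 55], [-17, -192, 60, 0, 0, 0.119, 55], [-17, -192, 60, 0, 0, 0.119, 55], [-17, -192, 60, 0, 0, 0.119, 55], [-17, -192, 80, 0, 0, 0.119, 55], [-17, -192, 110, 0, 0, 0.119, 55], [-17, -192, 110, 0, 0, 0.119, 55]]])

```text
time: 35.43
position: [0.4056, 0.3619, 0.1185]
tcp_rot: [[0.996, -0.089, -0.009], [-0.089, -0.996, -0.006], [-0.009, 0.006, -1.0]]
contact_force: [-0.4, -0.5, -1.1]
finger_gap: 0.55
grip_force: 0.0
```

>>> apply_moves(motion=[[[0, 0, 10, 0, 0, 0, 55], [0, 0, 10, 0, 0, 0, 55], [0, 0, 10, 0, 0, 0, 55]]])

```text
time: 35.68
position: [0.4094, 0.364, 0.1152]
tcp_rot: [[0.996, -0.09, 0.001], [-0.09, -0.996, 0.001], [0.001, -0.001, -1.0]]
contact_force: [0.2, -0.3, 1.1]
finger_gap: 0.549
grip_force: 0.0
```

```bash
sed -i 's/YAW=.031/YAW=.015/' h.py; python3 -c "
from h import *
go(.4061,.3677,.026,-.082)"
```

```text
at [0.4094 0.364  0.1152] yaw -0.0899 shift mm [-3.7 -3.4 89.2] wz -0.008 gap 0.549 grip 0.0 F [ 0.2 -0.3  1.1]
```

>>> apply_moves(motion=[[[-3, -3, 40, 0, 0, -0.006, 55], [-3, -3, 70, 0, 0, -0.006, 55], [-3, -3, 88, 0, 0, -0.006, 55], [-3, -3, 88, 0, 0, -0.006, 55], [-3, -3, 88, 0, 0, -0.006, 0], [-3, -3, 88, 0, 0, -0.006, 0], [-3, -3, 88, 0, 0, -0.006, 0], [-3, -3, 88, 0, 0, -0.006, 0]]], newtons=60)

```text
time: 36.35
position: [0.4076, 0.3689, 0.029]
tcp_rot: [[0.997, -0.082, 0.005], [-0.082, -0.997, 0.003], [0.004, -0.003, -1.0]]
contact_force: [-0.4, -0.5, 6.3]
finger_gap: 0.143
grip_force: 61.7
```

>>> apply_moves(motion=[[[0, 0, 0, 0, 0, 0, 0], [0, 0, 0, 0, 0, 0, 0], [0, 0, 0, 0, 0, 0, 0]]])

```text
time: 36.6
position: [0.4076, 0.3689, 0.029]
tcp_rot: [[0.997, -0.082, 0.005], [-0.082, -0.997, 0.002], [0.004, -0.003, -1.0]]
contact_force: [-0.2, 0.4, 6.9]
finger_gap: 0.144
grip_force: 61.8
```

```bash
python3 -c "
from h import *
go(*slot(4,.115),.17,.015)"
```

```text
at [0.4076 0.3689 0.029 ] yaw -0.0822 shift mm [  19.2  381.5 -142. ] wz -0.097 gap 0.144 grip 61.8 F [-0.2  0.4  6.9]
```

>>> apply_moves(motion=[[[0, 0, -20, 0, 0, 0, 0], [0, 0, -55, 0, 0, 0, 0], [0, 0, -95, 0, 0, 0, 0], [0, 0, -135, 0, 0, 0, 0], [2, 37, -142, 0, 0, -0.03, 0], [4, 77, -142, 0, 0, -0.06, 0], [6, 117, -142, 0, 0, -0.08, 0], [8, 157, -142, 0, 0, -0.097, 0]]])

```text
time: 37.27
position: [0.4005, 0.2094, 0.1693]
tcp_rot: [[1.0, 0.017, 0.002], [0.017, -1.0, 0.0], [0.002, -0.0, -1.0]]
contact_force: [0.6, -0.9, -0.9]
finger_gap: 0.143
grip_force: 60.7
```

>>> apply_moves(motion=[[[-2, 40, 0, 0, 0, 0, 0], [-5, 80, 0, 0, 0, 0, 0], [-8, 120, 0, 0, 0, 0, 0], [-10, 160, 0, 0, 0, 0, 0], [-11, 195, 0, 0, 0, 0, 0], [-12, 222, 0, 0, 0, 0, 0], [-12, 222, 0, 0, 0, 0, 0], [-12, 222, 0, 0, 0, 0, 0]]])

```text
time: 37.93
position: [0.3921, -0.0127, 0.1689]
tcp_rot: [[1.0, 0.011, 0.002], [0.011, -1.0, -0.0], [0.002, 0.0, -1.0]]
contact_force: [-1.0, 0.4, 0.1]
finger_gap: 0.145
grip_force: 60.7
```

```bash
python3 -c "
from h import *
go(*slot(4,.115),.1362,.015)"
```

```text
at [ 0.3921 -0.0127  0.1689] yaw 0.0113 shift mm [ 2.6  0.6 32.7] wz -0.004 gap 0.145 grip 60.7 F [-1.   0.4  0.1]
```

>>> apply_moves(motion=[[[2, 0, 20, 0, 0, -0.003, 0], [2, 0, 32, 0, 0, -0.003, 0], [2, 0, 32, 0, 0, -0.003, 0], [22, 0, 32, 0, 0, -0.003, 0], [38, 0, 32, 0, 0, -0.003, 0], [50, 0, 32, 0, 0, -0.003, 0], [60, 0, 32, 0, 0, -0.003, 0], [60, 0, 32, 0, 0, -0.003, 0]]])

```text
time: 38.6
position: [0.4538, -0.01, 0.1374]
tcp_rot: [[1.0, 0.02, 0.002], [0.02, -1.0, -0.0], [0.002, 0.0, -1.0]]
contact_force: [0.6, -0.3, -0.6]
finger_gap: 0.146
grip_force: 60.7
```

```bash
python3 -c "
from h import *
go(*slot(4,-.006),.1345,.015)"
```

```text
at [ 0.4538 -0.01    0.1374] yaw 0.0197 shift mm [61.9  2.7  3. ] wz 0.005 gap 0.146 grip 60.7 F [ 0.6 -0.3 -0.6]
```

>>> apply_moves(motion=[[[13, 1, 0, 0, 0, 0, 0], [27, 1, 1, 0, 0, 0, 0], [40, 1, 1, 0, 0, 0, 0], [52, 1, 2, 0, 0, 0, 0], [58, 1, 2, 0, 0, 0, 0], [62, 1, 2, 0, 0, 0, 0], [66, 1, 2, 0, 0, 0, 0], [66, 1, 2, 0, 0, 0, 0]]])

```text
time: 39.27
position: [0.5168, -0.0101, 0.134]
tcp_rot: [[1.0, 0.018, -0.004], [0.018, -1.0, 0.0], [-0.004, -0.0, -1.0]]
contact_force: [-4.7, -0.2, 2.2]
finger_gap: 0.148
grip_force: 61.2
```

>>> apply_moves(motion=[[[1, 0, 0, 0, 0, 0, 0], [2, 0, 0, 0, 0, 0, 0], [2, 0, 0, 0, 0, 0, 0]]])

```text
time: 39.52
position: [0.5171, -0.01, 0.1339]
tcp_rot: [[1.0, 0.018, -0.008], [0.018, -1.0, 0.001], [-0.008, -0.001, -1.0]]
contact_force: [-12.2, -0.7, 7.2]
finger_gap: 0.144
grip_force: 61.9
```

>>> apply_moves(motion=[[[-1, 0, 0, 0, 0, 0, 0], [-1, 0, 0, 0, 0, 0, 0], [-1, 0, 0, 0, 0, 0, 40], [-1, 0, 0, 0, 0, 0, 40], [-1, 0, 0, 0, 0, 0, 40], [-1, 0, 0, 0, 0, 0, 40], [-1, 0, -20, 0, 0, 0, 40], [-1, 0, -60, 0, 0, 0, 40]]])

```text
time: 40.18
position: [0.5156, -0.0097, 0.1897]
tcp_rot: [[1.0, 0.018, -0.011], [0.018, -1.0, 0.003], [-0.011, -0.003, -1.0]]
contact_force: [0.6, -0.7, -1.1]
finger_gap: 0.4
grip_force: 0.0
```

>>> apply_moves(motion=[[[-20, -20, -20, 0, 0, 0, 55], [-40, -50, -40, 0, 0, 0, 55], [-55, -88, -40, 0, 0, 0, 55], [-70, -126, -40, 0, 0, 0, 55], [-80, -165, -40, 0, 0, 0, 55], [-80, -205, -40, 0, 0, 0, 55], [-80, -205, -40, 0, 0, 0, 55]]])

```text
time: 40.77
position: [0.434, 0.1983, 0.2347]
tcp_rot: [[1.0, 0.025, 0.001], [0.025, -1.0, 0.002], [0.001, -0.002, -1.0]]
contact_force: [-0.6, -0.6, 0.1]
finger_gap: 0.546
grip_force: 0.0
```

Run:
```python
from h import *
im=snap('top'); b=snap('side')
cv2.imwrite('pics/f.png',np.hstack([cv2.resize(im[120:300,310:440],(390,540),interpolation=2),cv2.resize(b[120:255,220:320],(400,540),interpolation=2)]))
for k,lo,hi in(('yellow',(24,150,120),(34,255,255)),('blue',(100,120,60),(125,255,255)),('red',(0,180,100),(6,255,255)),('green',(45,90,30),(75,255,255))):
    n,l,st,ce=cv2.connectedComponentsWithStats(cv2.inRange(cv2.cvtColor(im,cv2.COLOR_BGR2HSV),lo,hi))
    for c,s in zip(ce[1:],st[1:]):
        if s[4]>40 and c[0]>150: print(k,c.round(1),s[4],px2w('top',*c,.129 if k=='green' else .116)[:2].round(4))
```

```text
yellow [289.5 190.7] 60 [0.6011 0.0848]
yellow [356.5 283.2] 68 [ 0.4019 -0.0653]
yellow [306.9 306. ] 68 [0.3511 0.0417]
blue [355.3 126.8] 52 [ 0.7501 -0.0607]
blue [320.3 197.2] 257 [0.5883 0.0161]
blue [344.7 197.7] 323 [ 0.5885 -0.0381]
blue [289.  192.8] 269 [0.5963 0.0858]
blue [395.  199.6] 326 [ 0.587  -0.1499]
blue [419.  200.6] 254 [ 0.5861 -0.2035]
blue [370.8 201.3] 284 [ 0.5819 -0.096 ]
red [401.8 135.6] 325 [ 0.7329 -0.1658]
red [368.  164.5] 87 [ 0.6647 -0.0897]
green [332.3 230.4] 141 [ 0.515  -0.0095]
green [358.2 231.4] 148 [ 0.5142 -0.0658]
green [382.4 232.1] 170 [ 0.5137 -0.1186]
green [407.8 233.2] 166 [ 0.5127 -0.1738]
green [305.4 303. ] 319 [0.3592 0.0461]
```

View pics/f.png

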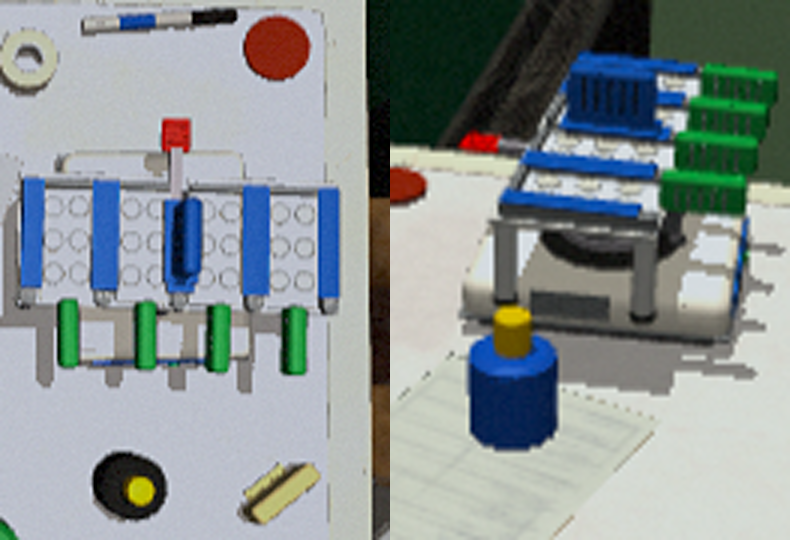

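All four plates are home: handles sit 73.4–73.8 mm behind the lip centres in every slot. The lever is down at (368,164), the cap is upright at (356,283), and the gripper is clear. I'm handing in.

```bash
python3 -c "
from station import hand_in
print(hand_in())"
```

```text
the job is handed in; nothing more can be done
None
```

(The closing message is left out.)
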